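# Press a row of branch blocks

### The arm

A 6-joint arm with a two-finger parallel gripper is mounted at the origin on the work surface. World frame = base frame: x ahead of the robot, y to its left, z up, the work surface at z = 0. Lengths are in m, angles in rad, forces in N, time in s.
With the tool pointing down it reaches from about 0.35 to 0.85 m from the base axis. Payload 8.1 kg.
Tool frame: the origin (TCP) lies at the very end of the fingers, on their centre line; the grasp point (between the pads) lies 19 mm behind it; x points along the fingers, y is the direction in which the jaws open and shut, and the axes are right-handed (so a half turn about x gives the same grasp; the last joint's range is limited). The gripper opens to 93 mm and grips with 3 to 60 N. Pads are 15 mm wide; open, the fingers measure 128 mm over their backs; the gripper's body (75 mm by 188 mm) begins 65 mm behind the grasp point.
Start: joints at [-1.349, 0.13, 1.488, -0, 1.523, -0.085], TCP at [0.181, -0.572, 0.219] pointing down, gripper open.
Joint ranges: [-2.96, 2.96], [-0.89, 2.26], [0.02, 2.5], [-1.34, 4.48], [0, 2.73], [-2.66, 2.66]. Speed limits (rad/s): [2.39, 2.39, 2.79, 3.14, 3.14, 3.14].

### API

Orientations are given as a rotation vector (axis times angle).
In Python, from plant import * gives the robot as it stands. The module is installed in compiled form; this text tells all that it offers.
- The arm moves only by the tool apply_moves, never from a script. Its argument "series" is a list of rows, each an object with "jaw": the gripper's target within -1 to 1 (shut at 1, half-way at 0, fully open at -1); "linear": the shift along the tool's x, y, z normalised to -1 to 1, where 1 is 0.6 m, a list of three; "roll": the turn about the tool's x normalised to -1 to 1, where 1 is 30 degrees. A call has 1 to 20 rows; each row is the pose to reach, as a shift and turn from the pose measured when the call began, along the tool's axes at that moment; what a row does not reach only later rows make up. A row lasts 1/8 s, in which the tool goes at most 62.5 mm and 10.7 degrees, less where a joint would pass 70% of its speed; a pose out of reach is approached as far as the arm can. A call with a number of a shift or a turn outside -1 to 1 is refused whole. A call with a gripper value outside its range is refused whole. The fingers move at their own pace and stop on an object; "force" is the grip in N (left out, the last holds). Time passes only in rows, so rows that repeat a pose let the fingers close. It gives the time, the measured TCP pose, the force and the opening at its end, in the units of the state.
- read_state(): the state, without advancing time (a new reading comes with each control period).
- read_camera(name): name is "scene" or "top" or "wrist"; returns a dict with "pixels" (480x640x3 uint8, blue, green, red), "intrinsics" (3x3 intrinsics, pixels), "rvec" (rotation vector, rad) and "tvec" (3), from world to camera coordinates, as OpenCV has them; the wrist camera has in their place "tool_from_camera" (4x4, takes a point from camera to tool coordinates, whose origin is the TCP and whose axes are the tool frame's). Camera axes: x right, y down, z forward; pixel columns grow to the right and rows downward; lengths in m; the calibration is good to about 2 mm. The wrist camera is an equidistant fisheye: a pixel r from the principal point sees the ray r / f radians off the axis. A picture is of the moment at which its call begins: read the wrist's pose just before it. There is no depth.
- close_job(): hands the job in, once; it reports no verdict.
The state is a dict: "t": time; "q": joint angles; "dq": joint speeds; "joint_torque": joint torques, N m; "tool_pos": TCP position; "orientation": TCP orientation; "force": force on the tool from outside, world axes, zero at the start; "wrist_torque": the same for the moment, N m; "opening": finger opening in m.
Only numpy, scipy, OpenCV 4.12 (cv2) and the standard library are available. Lean on these libraries where they do the work, as an engineer would, in place of code of your own. Each camera call takes 0.05 s, during which the arm holds its last target. There are 200 camera calls.

### The job

Set up the next branch-block trivet for pressing: flip the red stop down onto the fence of the pressing board and set all the sawn branch blocks on the board in one tight row, bark ends flush against the fence, the first block hard up against the stop and each next one up against the one before. Then flip the stop right back up out of the way, lay the steel press bar along the top of the row so that it rests on every block, and last of all wind the orange key of the timer clockwise as far as it goes. Leave the other things on the table where they are.

Things in the scene. Friction and masses are not known exactly. Their poses are not given: they have to be found in the camera images.
- board: Pressing board fixed to the table: plywood 150 x 270 x 15 mm, x -80 to 70, y -145 to 125 mm in its frame. Origin at table height on the centre line of the seated row; x away from the robot, y along the fence, z up. Block top-view centres when seated: x = 0 (flush with fence), y = -70 (first, against the stop), -30, 10, 50 mm, undersides at z = 15 mm. A pale backing strip is let in flush.
- fence (a point): Middle of the top front edge of the aluminium fence, which lies along the board's y on its far (+x) side (board x 30, y -10, z 27 mm); 26 mm deep, 270 mm long, only 12 mm higher than the board, so fingers holding the upper part of a block pass above it.
- seat (a point): Point on the board's top where the middle of the underside of the first block belongs (board x 0, y -70, z 15 mm); axes as the board's.
- stop_pin (a point): Middle of the stop's hinge pin, parallel to the board's y (board x 44, y -97, z 60 mm). The blue carrier that holds it stands on the fence's right end: board x 31 to 55 mm; foot y -133 to -87 mm, up to z 35 mm; above that y -134 to -104 mm, up to z 71 mm.
- stop (a joint): Hinge of the red flip stop, rad: 0 = down on the fence (gauging), 2.3 = fully up, tipped back over the fence; starts up (over 1.9). Leaf 14 mm wide (board y -104 to -90; the +y side gauges), 120 g, friction 0.03 N m: it falls from slanting positions and stays put beyond about 1.7 rad. The gauge leg is 22 to 62 mm from the pin and hangs 36 mm below pin level.
- stop_tab (a point): Middle of the black finger tab at the leaf's free end, 95 mm from the pin: 36 mm long, 14 mm wide (along board y), 12 mm thick. At stop angle q it is at board x = 44 - 95 cos q, z = 60 + 95 sin q, y = -97 mm. Can be pinched across its width from above and swung along its arc; when down it stands 60 mm high, in front of the blocks.
- block1: Branch block 1 of up to four alike (absent ones read None): pale sawn wood, 60 mm long (its x), 40 mm wide (its y), 34 mm high, 55 g, dark bark on both ends (+x and -x, either may face the fence), rings on top. Origin at the centre of its underside.
- block2: Branch block 2 of up to four alike (absent ones read None): pale sawn wood, 60 mm long (its x), 40 mm wide (its y), 34 mm high, 55 g, dark bark on both ends (+x and -x, either may face the fence), rings on top. Origin at the centre of its underside.
- block3: Branch block 3 of up to four alike (absent ones read None): pale sawn wood, 60 mm long (its x), 40 mm wide (its y), 34 mm high, 55 g, dark bark on both ends (+x and -x, either may face the fence), rings on top. Origin at the centre of its underside.
- block4: Branch block 4 of up to four alike (absent ones read None): pale sawn wood, 60 mm long (its x), 40 mm wide (its y), 34 mm high, 55 g, dark bark on both ends (+x and -x, either may face the fence), rings on top. Origin at the centre of its underside.
- bar: Press bar: steel flat 160 mm long (its x), 44 mm wide, 14 mm thick, with a dark wooden handle along its middle: 70 mm long, 22 mm wide (its y), 14 to 42 mm above the underside. 0.6 to 0.9 kg, balanced about its middle. Origin at the centre of its underside. It has to lie along the row (board y), reaching well over every block and centred across them.
- timer: White round clockwork timer lying face up, fixed: 96 mm across, 38 mm high. Origin at the centre of its underside, z up.
- timer_key (a joint): Angle the timer's key has been wound, rad: grows clockwise as seen from above, up to its end stop at 4.7; starts between 0.1 and 0.8. Takes about 0.2 N m; the spring does not run it back: it stays where it is left, so it can be let go and taken again.
- key_grip (a point): Middle of the orange wing of the key, on the turning axis, 61 mm above the table: wing 50 mm long along this point's x axis, 12 mm thick along its y, 28 mm high (47 to 75 mm above the table). The axes turn with the key.
- slice: Round slice of branch, 54 mm across, 14 mm high, loose; not to be used. Origin at the centre of its underside.
- glue_gun: Blue glue gun lying on its side, about 190 x 125 x 34 mm, loose; not to be used.
- knife: Craft knife with a pink handle 135 x 20 x 12 mm, lying loose; not to be used.
- stick: Peeled stick, 190 mm long, 21 mm thick, lying loose; not to be used.
- log: Upright branch stub, 60 mm across, 75 mm high, loose; not to be used.
- case: Black spectacle case, 150 x 60 x 28 mm, loose; not to be used.

How it is judged:
On the way, in this order (a step that is already met when the one before it is completed fails the run):
1. the stop is flipped down onto the fence (value of joint stop below 0.06 rad), for 0.2 s.
2. with the stop down, all the blocks stand in one tight row, flush against the fence, the first against the stop, and are let go (value of joint stop below 0.06 rad and x of block1 in the frame of board between -0.004 and 0.004 m and y of block1 in the frame of board between -0.074 and 0.062 m and z of block1 in the frame of board between 0.012 and 0.018 m and angle between the x axis of each of block1, block2, block3, block4 and the x axis of board, either way round below 0.08 rad and angle between each of block1, block2, block3, block4's own z axis and vertical below 0.06 rad and (distance between block1 and block2 below 0.0435 m or distance between block1 and block3 below 0.0435 m or distance between block1 and block4 below 0.0435 m) and x of block2 in the frame of board between -0.004 and 0.004 m and y of block2 in the frame of board between -0.074 and 0.062 m and z of block2 in the frame of board between 0.012 and 0.018 m and (distance between block2 and block1 below 0.0435 m or distance between block2 and block3 below 0.0435 m or distance between block2 and block4 below 0.0435 m) and x of block3 in the frame of board between -0.004 and 0.004 m and y of block3 in the frame of board between -0.074 and 0.062 m and z of block3 in the frame of board between 0.012 and 0.018 m and (distance between block3 and block1 below 0.0435 m or distance between block3 and block2 below 0.0435 m or distance between block3 and block4 below 0.0435 m) and x of block4 in the frame of board between -0.004 and 0.004 m and y of block4 in the frame of board between -0.074 and 0.062 m and z of block4 in the frame of board between 0.012 and 0.018 m and (distance between block4 and block1 below 0.0435 m or distance between block4 and block2 below 0.0435 m or distance between block4 and block3 below 0.0435 m) and (y of block1 in the frame of board between -0.074 and -0.0665 m or y of block2 in the frame of board between -0.074 and -0.0665 m or y of block3 in the frame of board between -0.074 and -0.0665 m or y of block4 in the frame of board between -0.074 and -0.0665 m) and contact force between the fingers and block1 below 0.05 N and contact force between the fingers and block2 below 0.05 N and contact force between the fingers and block3 below 0.05 N and contact force between the fingers and block4 below 0.05 N), for 0.2 s.
3. the stop is flipped back up (value of joint stop above 1.7 rad), for 0.2 s.
4. the press bar rests along the row on every block (x of block1 in the frame of board between -0.004 and 0.004 m and y of block1 in the frame of board between -0.074 and 0.062 m and z of block1 in the frame of board between 0.012 and 0.018 m and angle between the x axis of each of block1, block2, block3, block4 and the x axis of board, either way round below 0.08 rad and angle between each of block1, block2, block3, block4's own z axis and vertical below 0.06 rad and (distance between block1 and block2 below 0.0435 m or distance between block1 and block3 below 0.0435 m or distance between block1 and block4 below 0.0435 m) and x of block2 in the frame of board between -0.004 and 0.004 m and y of block2 in the frame of board between -0.074 and 0.062 m and z of block2 in the frame of board between 0.012 and 0.018 m and (distance between block2 and block1 below 0.0435 m or distance between block2 and block3 below 0.0435 m or distance between block2 and block4 below 0.0435 m) and x of block3 in the frame of board between -0.004 and 0.004 m and y of block3 in the frame of board between -0.074 and 0.062 m and z of block3 in the frame of board between 0.012 and 0.018 m and (distance between block3 and block1 below 0.0435 m or distance between block3 and block2 below 0.0435 m or distance between block3 and block4 below 0.0435 m) and x of block4 in the frame of board between -0.004 and 0.004 m and y of block4 in the frame of board between -0.074 and 0.062 m and z of block4 in the frame of board between 0.012 and 0.018 m and (distance between block4 and block1 below 0.0435 m or distance between block4 and block2 below 0.0435 m or distance between block4 and block3 below 0.0435 m) and (y of block1 in the frame of board between -0.074 and -0.0665 m or y of block2 in the frame of board between -0.074 and -0.0665 m or y of block3 in the frame of board between -0.074 and -0.0665 m or y of block4 in the frame of board between -0.074 and -0.0665 m) and z of bar in the frame of board between 0.046 and 0.053 m and angle between bar's own z axis and vertical below 0.05 rad and x of block1 in the frame of bar between -0.072 and 0.072 m and x of block2 in the frame of bar between -0.072 and 0.072 m and x of block3 in the frame of bar between -0.072 and 0.072 m and x of block4 in the frame of bar between -0.072 and 0.072 m and y of block1 in the frame of bar between -0.015 and 0.015 m and y of block2 in the frame of bar between -0.015 and 0.015 m and y of block3 in the frame of bar between -0.015 and 0.015 m and y of block4 in the frame of bar between -0.015 and 0.015 m and value of joint stop above 1.7 rad), for 0.3 s.
5. the timer is wound as far as it goes (value of joint timer_key above 4.4 rad), for 0.2 s.
At the end, for the whole second after the job is handed in: All blocks flat in one row: within 4 mm of fence and stop line, gaps under 3.5 mm, square within 0.08 rad; bar flat on them, each block centre 8 mm or more inside its ends and within 15 mm of its centre line; stop up (over 1.7 rad); key beyond 4.4 rad; all at rest (all of step 4 and value of joint timer_key above 4.4 rad and linear speed of each of block1, block2, block3, block4, bar below 0.01 m/s); the robot touches nothing.
It fails at once if one of the other loose things is disturbed (moved over 30 mm) (distance of any of slice, glue_gun, knife, stick, log, case from where it was at the start of the episode above 0.03 m).
Of block1, block2, block3, block4 only 2 to 4 are there at a start; the rules pass over those that are not, and their reading is None.
At some moment in a run one of block1, block2, block3, block4 may be knocked a few centimetres aside while the robot is not near it.
Once in a run the grip may slacken for a moment while it holds something.
It also fails if it takes over 210 s, if anything falls off the work surface, if the arm or the gripper's body presses on something with over 40 N, if the wrist force passes 120 N, or if a joint passes its speed limit or range.

## Working session

There is one attempt and no reset: what is moved stays moved. The work goes in short steps, Python scripts to look and compute and a tool call to move; the robot and the scene stay as the last step left them, time stands still between calls to the robot, and variables do not carry over. Pictures are saved under pics/ and viewed, about 12 in all and at most 16, crops included, and the job is handed in when it is done.

Besides the shell and the picture viewer there is one more tool, called after "Call:" as name(argument=value, ...), one argument or row to a line, values as JSON. apply_moves: Moves the arm, as the interface text tells. Its arguments: {"type":"object","properties":{"series":{"type":"array"},"force":{"type":"number"}},"required":["series"]}

```bash
mkdir -p pics; cat > h.py <<'E'
from plant import *
import numpy as np, cv2
from scipy.spatial.transform import Rotation as R
def ray_plane(c,uv,z):
    uv=np.atleast_2d(np.float64(uv)); K=c['intrinsics']; Rm=cv2.Rodrigues(np.float64(c['rvec']))[0]; t=np.float64(c['tvec']).ravel()
    o=-Rm.T@t
    d=np.c_[uv,np.ones(len(uv))]@np.linalg.inv(K).T@Rm
    return o+d*((z-o[2])/d[:,2])[:,None]
def proj(c,P):
    return cv2.projectPoints(np.float64(P).reshape(-1,1,3),np.float64(c['rvec']),np.float64(c['tvec']),np.float64(c['intrinsics']),None)[0].reshape(-1,2)
def snap(n,f=None):
    c=read_camera(n)
    if f: cv2.imwrite(f'pics/{f}.png',c['pixels'])
    return c
def wrist(f=None):
    s=read_state(); c=read_camera('wrist'); 
    if f: cv2.imwrite(f'pics/{f}.png',c['pixels'])
    T=np.eye(4);T[:3,:3]=R.from_rotvec(s['orientation']).as_matrix();T[:3,3]=s['tool_pos']
    c['T']=T@np.array(c['tool_from_camera']); return c
def wray(c,uv,z):
    uv=np.atleast_2d(np.float64(uv));K=np.array(c['intrinsics']);f=K[0,0]
    d=(uv-K[:2,2]);r=np.linalg.norm(d,axis=1)+1e-9;th=r/f
    v=np.c_[d/r[:,None]*np.sin(th)[:,None],np.cos(th)]@c['T'][:3,:3].T
    o=c['T'][:3,3]; return o+v*((z-o[2])/v[:,2])[:,None]
def wproj(c,P):
    P=np.atleast_2d(P);p=(P-c['T'][:3,3])@c['T'][:3,:3];K=np.array(c['intrinsics'])
    r=np.hypot(p[:,0],p[:,1]);th=np.arctan2(r,p[:,2]);return p[:,:2]/(r[:,None]+1e-9)*th[:,None]*K[0,0]+K[:2,2]
E
python3 - <<'E'
from h import *
s=read_state();print(s)
for n in('scene','top'):
    c=snap(n,n+'0');print(n,c['intrinsics'],c['rvec'],c['tvec'])
c=wrist('w0');print(c['intrinsics'],c['tool_from_camera'])
E
```

```text
{'t': 0.0, 'q': array([-1.34939866e+00,  1.31139007e-01,  1.48927179e+00, -3.59703497e-05,
        1.52299853e+00, -8.53884649e-02]), 'dq': array([ 0.00031418, -0.00026015, -0.00054559, -0.00015414,  0.00184515,
       -0.00019584]), 'joint_torque': array([-7.28596060e-04, -5.59853625e+01, -4.91751516e+01,  7.68805272e-02,
        3.58338933e-02, -1.80765851e-04]), 'tool_pos': array([ 0.18108769, -0.57142507,  0.2176048 ]), 'orientation': array([ 2.0566938 ,  0.31989154, -2.05702534]), 'force': array([-0.10085072, -0.29719523, -0.22329784]), 'wrist_torque': array([-0.03219611, -0.01985969, -0.01142596]), 'opening': 0.09289633879394496}
scene [[478.245294     0.         322.15181172]
 [  0.         478.245294   235.98011351]
 [  0.           0.           1.        ]] [ 1.3801927   2.01198612 -1.00826445] [ 0.21584572 -0.22864485  1.4829497 ]
top [[579.37325054   0.         320.19749529]
 [  0.         579.37325054 243.70614588]
 [  0.           0.           1.        ]] [ 2.15567029 -2.15459425  0.09917271] [-0.02112242  0.51290084  1.36103078]
[[371.64829954   0.         317.869452  ]
 [  0.         371.64829954 247.91527755]
 [  0.           0.           1.        ]] [[ 3.03045400e-04 -2.92776039e-01  9.56180997e-01 -1.65734700e-01]
 [ 9.99999948e-01 -1.82415541e-05 -3.22518514e-04 -4.43857530e-04]
 [ 1.11867920e-04  9.56181045e-01  2.92776018e-01 -8.19948933e-02]
 [ 0.00000000e+00  0.00000000e+00  0.00000000e+00  1.00000000e+00]]
```

View pics/top0.png

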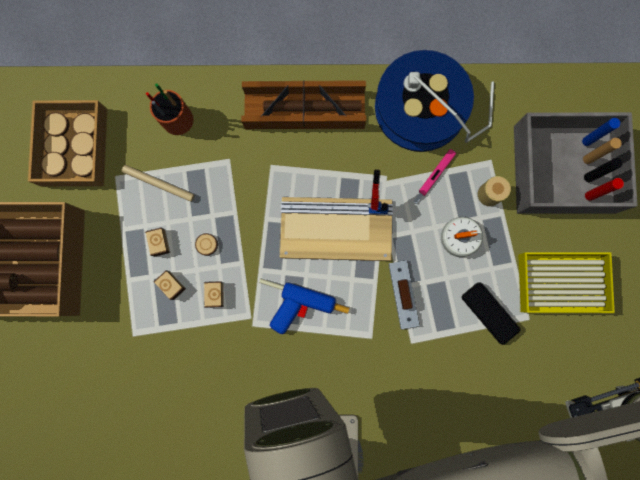

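View pics/scene0.png

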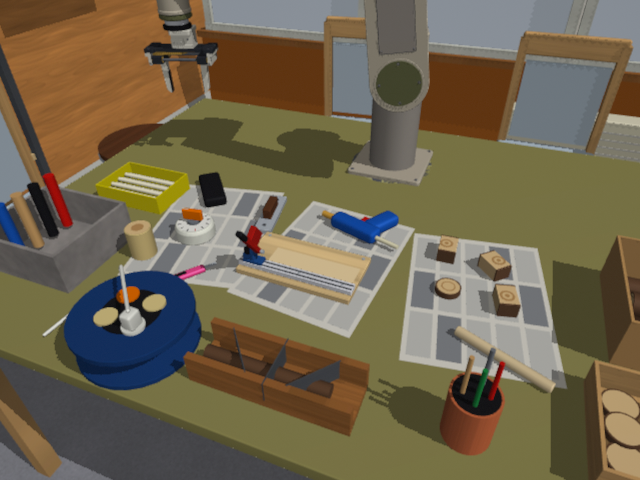

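Top view: three blocks, at px (157,242), (169,285) and (213,294). The slice is at (206,243), the board around (336,228) with the stop up at (377,190), the bar at (404,294) and the timer at (463,236). Next I measure with masks and enlarged crops.

```bash
python3 - <<'E'
import cv2,numpy as np
im=cv2.imread('pics/top0.png')
a=cv2.resize(im[160:340,260:460],None,fx=4,fy=4,interpolation=cv2.INTER_CUBIC)[:600]
cv2.imwrite('pics/c1.png',a)  # 800x600 : x=260+u/4,y=160+v/4
b=cv2.resize(im[220:320,130:240],None,fx=5,fy=5,interpolation=cv2.INTER_CUBIC)
cv2.imwrite('pics/c2.png',b)
E
```

```text
(no output)
```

View pics/c1.png

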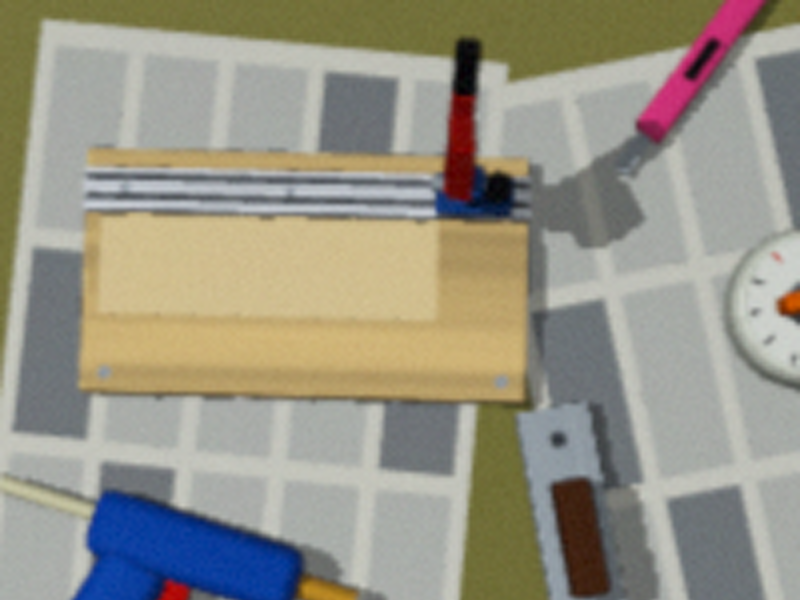

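View pics/c2.png

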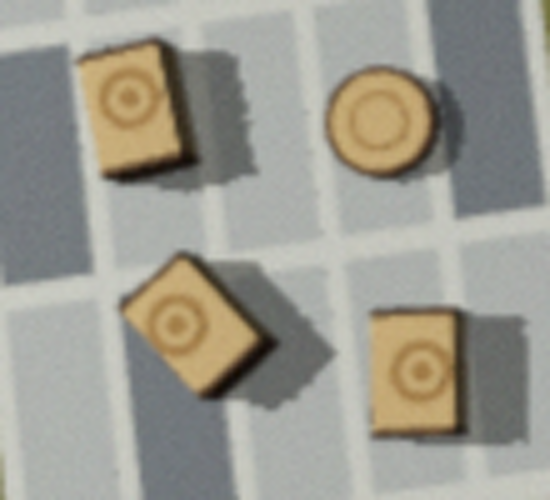

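Board top corners in px: (282,197.5), (392.5,199.5), (391,260) and (280,257). All three blocks have their bark ends roughly top and bottom in the picture, except B, which is turned about 40°. Next I compute coarse poses.

```bash
cat >> h.py <<'E'
def fit2(L,W):  # rigid fit: W = R L + t -> (x,y,theta)
    L=np.float64(L);W=np.float64(W)[:,:2];l=L-L.mean(0);w=W-W.mean(0)
    th=np.arctan2((l[:,0]*w[:,1]-l[:,1]*w[:,0]).sum(),(l*w).sum());c,s=np.cos(th),np.sin(th)
    Rm=np.array([[c,-s],[s,c]]);t=W.mean(0)-Rm@L.mean(0);return t,th,np.linalg.norm(L@Rm.T+t-W,axis=1)
E
python3 - <<'E'
from h import *
np.set_printoptions(precision=4,suppress=True)
c=snap('top')
W=ray_plane(c,[(282,197.5),(392.5,199.5),(391.2,260),(280,257)],.015)
print('board',fit2([(.07,.125),(.07,-.145),(-.08,-.145),(-.08,.125)],W))
f=lambda L:np.array(L)/5+[130,220]
for L in ([(78,60),(158,40),(185,165),(103,177)],[(182,255),(122,303),(205,395),(270,340)],[(373,310),(463,310),(463,435),(373,435)]):
    P=ray_plane(c,f(L),.034)[:,:2];m=P.mean(0)
    e=P-np.roll(P,-1,0);print('block',m,np.linalg.norm(e,axis=1),np.degrees(np.arctan2(e[:,1],e[:,0])))
hsv=cv2.cvtColor(c['pixels'],cv2.COLOR_BGR2HSV)
for n,(lo,hi),roi,z in(('key',((5,180,150),(15,255,255)),(430,210,500,260),.075),('handle',((0,80,20),(14,255,120)),(390,260,420,330),.042)):
    m=cv2.inRange(hsv,lo,hi);x0,y0,x1,y1=roi;M=np.zeros_like(m);M[y0:y1,x0:x1]=m[y0:y1,x0:x1]
    p=np.argwhere(M)[:,::-1].astype(np.float32);r=cv2.minAreaRect(p);print(n,len(p),r)
    P=ray_plane(c,cv2.boxPoints(r),z)[:,:2];e=P-np.roll(P,-1,0);print(P.mean(0),np.linalg.norm(e,axis=1),np.degrees(np.arctan2(e[:,1],e[:,0])))
s=read_state();print(R.from_rotvec(s['orientation']).as_matrix())
E
```

```text
board (array([ 0.5572, -0.0498]), np.float64(-0.024977775431907427), array([0.0021, 0.0009, 0.0016, 0.0019]))
block [0.5165 0.373 ] [0.0396 0.0623 0.0397 0.0583] [ 104.1372   13.8867  -81.6589 -166.0557]
block [0.4144 0.3391] [0.0362 0.0599 0.04   0.0593] [ -50.7459   43.295   130.736  -133.0272]
block [0.3912 0.2319] [0.043  0.0591 0.0428 0.0592] [  90.0401    1.1639  -89.9129 -178.6373]
key 69 ((465.7999572753906, 233.5999755859375), (4.242640495300293, 20.081832885742188), 81.8698959350586)
[ 0.531  -0.3582] [0.0464 0.0098 0.0463 0.0098] [  98.1508    6.4396  -81.8478 -173.3375]
handle 264 ((404.74530029296875, 294.1415100097656), (28.810441970825195, 9.152997016906738), 79.3803482055664)
[ 0.3924 -0.2196] [0.0215 0.0671 0.0214 0.0671] [ 100.6452    9.7705  -79.3593 -170.1276]
[[-0.0002  0.302  -0.9533]
 [ 0.0011 -0.9533 -0.302 ]
 [-1.     -0.0011 -0.0001]]
```

```bash
cat >> h.py <<'E'
BO=np.array([.5572,-.0498]);BT=-.025
def b2w(x,y):
    c,s=np.cos(BT),np.sin(BT);return BO+np.array([c*x-s*y,s*x+c*y])
def go(xyz,phi=None):  # print shift/roll units for a target TCP (tool down), phi in deg of jaw direction
    s=read_state();M=R.from_rotvec(s['orientation']).as_matrix();p=np.array(s['tool_pos'])
    d=M.T@(np.array(xyz)-p);ph=np.degrees(np.arctan2(M[1,1],M[0,1]))
    print('at',p.round(4),'phi',round(ph,2),'-> linear',(d/.6).round(4),'mm',(d*1e3).round(1), 'roll', None if phi is None else round(((ph-phi+90)%180-90)/30,3),'tilt',M[2,0].round(4),'t',round(s['t'],1),'F',s['force'].round(2),'open',round(s['opening'],4))
E
python3 - <<'E'
from h import *
c=snap('top')
for q in(1.9,2,2.1,2.2,2.3):
    x,y=b2w(.044-.113*np.cos(q),-.097);print(q,proj(c,[x,y,.06+.113*np.sin(q)]))
print(proj(c,[[*b2w(.03,-.145),.027],[*b2w(.03,.125),.027],[*b2w(.056,.125),.027]]))
go([*b2w(.115,-.097),.22],-91.4)
E
```

```text
1.9 [[377.74707503 180.82044185]]
2 [[377.66983619 176.53271319]]
2.1 [[377.55289497 172.59903847]]
2.2 [[377.39824869 169.06184339]]
2.3 [[377.20836977 165.95670111]]
[[392.76272056 214.56652329]
 [280.86698924 211.97965839]
 [281.23232949 201.38455443]]
at [ 0.1812 -0.5717  0.2181] phi -72.42 -> linear [-0.0027 -0.4247 -0.9887] mm [  -1.6 -254.8 -593.2] roll 0.633 tilt -1.0 t 0.2 F [-0.   -0.55  0.8 ] open 0.0931
```

```bash
python3 - <<'E'
from h import *
go([*b2w(.098,-.097),.22],-91.4)
E
```

```text
at [ 0.1812 -0.5717  0.2181] phi -72.42 -> linear [-0.0027 -0.434  -0.9619] mm [  -1.6 -260.4 -577.2] roll 0.633 tilt -1.0 t 0.2 F [-0.   -0.55  0.8 ] open 0.0931
```

Call:
apply_moves(
  series=[
    {"jaw":-1,"linear":[-0.01,-0.09,-0.2],"roll":0.13},
    {"jaw":-1,"linear":[-0.01,-0.17,-0.38],"roll":0.25},
    {"jaw":-1,"linear":[-0.01,-0.25,-0.56],"roll":0.38},
    {"jaw":-1,"linear":[-0.01,-0.33,-0.74],"roll":0.5},
    {"jaw":-1,"linear":[-0.01,-0.4,-0.89],"roll":0.633},
    {"jaw":-1,"linear":[-0.0027,-0.434,-0.962],"roll":0.633},
    {"jaw":-1,"linear":[-0.0027,-0.434,-0.962],"roll":0.633},
    {"jaw":-1,"linear":[-0.0027,-0.434,-0.962],"roll":0.633},
    {"jaw":-1,"linear":[-0.0027,-0.434,-0.962],"roll":0.633},
    {"jaw":-1,"linear":[-0.0027,-0.434,-0.962],"roll":0.633},
    {"jaw":-1,"linear":[-0.0027,-0.434,-0.962],"roll":0.633},
  ],
)

```text
t: 1.62
tool_pos: [0.6547, -0.1454, 0.2188]
orientation: [-2.209, 0.02, 2.211]
force: [-0.3, -0.3, 0.2]
opening: 0.093
```

```bash
python3 - <<'E'
from h import *
go([*b2w(.098,-.097),.22],-91.4)
c=wrist('w1')
for P in([*b2w(.07,-.145),.015],[*b2w(.03,-.145),.027],[*b2w(-.08,-.145),.015],[*b2w(-.08,.125),.015],[*b2w(.098,-.097),.138]):print(wproj(c,P))
E
```

```text
at [ 0.6547 -0.1454  0.2188] phi -91.16 -> linear [-0.0019  0.0064  0.0031] mm [-1.2  3.8  1.8] roll 0.008 tilt -1.0 t 1.6 F [-0.34 -0.29  0.19] open 0.093
[[368.30924158 246.55991704]]
[[367.89064338 286.35653465]]
[[361.08429201 365.8769119 ]]
[[148.4302479  357.17197124]]
[[324.3878158 258.9379489]]
```

View pics/w1.png

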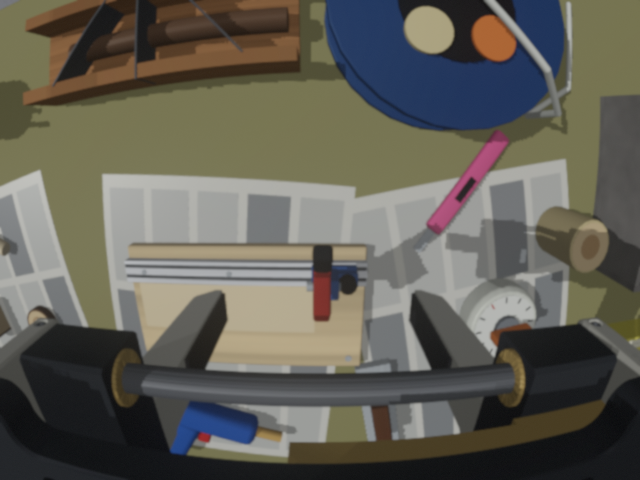

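The board prediction agrees with the picture: corner at (367,246), tab at (323,258). I go down and pinch the tab.

Call:
apply_moves(
  series=[
    {"jaw":-1,"linear":[0.04,0.005,0.003],"roll":0.008},
    {"jaw":-1,"linear":[0.1,0.0064,0.003],"roll":0.008},
    {"jaw":-1,"linear":[0.146,0.0064,0.003],"roll":0.008},
    {"jaw":-1,"linear":[0.146,0.0064,0.003],"roll":0.008},
    {"jaw":1,"linear":[0.146,0.0064,0.003],"roll":0.008},
    {"jaw":1,"linear":[0.146,0.0064,0.003],"roll":0.008},
    {"jaw":1,"linear":[0.146,0.0064,0.003],"roll":0.008},
    {"jaw":1,"linear":[0.146,0.0064,0.003],"roll":0.008},
    {"jaw":1,"linear":[0.146,0.0064,0.003],"roll":0.008},
    {"jaw":1,"linear":[0.146,0.0064,0.003],"roll":0.008},
  ],
  force=12,
)

```text
t: 2.92
tool_pos: [0.6521, -0.15, 0.1313]
orientation: [-2.206, 0.026, 2.209]
force: [-0.2, -0.2, -0.1]
opening: 0.0379
```

```bash
python3 - <<'E'
from h import *
go([*b2w(.098,-.097),.13])
s=read_state();M=R.from_rotvec(s['orientation']).as_matrix()
for q in np.linspace(2.18,-.02,14):
    d=np.array([-.095*(np.cos(q)-np.cos(2.18)),0,.095*(np.sin(q)-np.sin(2.18))]);w=np.array([*(b2w(d[0],0)-BO),d[2]]);print(round(q,2),(M.T@w/.6).round(3))
E
```

```text
at [ 0.6521 -0.15    0.1313] phi -91.45 -> linear [ 0.0022 -0.0014 -0.0011] mm [ 1.3 -0.8 -0.7] roll None tilt -1.0 t 2.9 F [-0.16 -0.16 -0.12] open 0.0379
2.18 [0. 0. 0.]
2.01 [-0.013 -0.     0.023]
1.84 [-0.023 -0.     0.048]
1.67 [-0.028 -0.     0.075]
1.5 [-0.028 -0.     0.101]
1.33 [-0.024 -0.     0.128]
1.16 [-0.015  0.     0.153]
1.0 [-0.003  0.     0.177]
0.83 [0.014 0.    0.198]
0.66 [0.033 0.    0.216]
0.49 [0.056 0.    0.23 ]
0.32 [0.081 0.    0.241]
0.15 [0.107 0.    0.247]
-0.02 [0.133 0.    0.249]
```

Still closing, so I let it finish and then swing along the arc.

Call:
apply_moves(
  series=[
    {"jaw":1,"linear":[0,0,0],"roll":0},
    {"jaw":1,"linear":[0,0,0],"roll":0},
    {"jaw":1,"linear":[0,0,0],"roll":0},
    {"jaw":1,"linear":[0,0,0],"roll":0},
    {"jaw":1,"linear":[-0.013,0,0.023],"roll":0},
    {"jaw":1,"linear":[-0.023,0,0.048],"roll":0},
    {"jaw":1,"linear":[-0.028,0,0.075],"roll":0},
    {"jaw":1,"linear":[-0.028,0,0.101],"roll":0},
    {"jaw":1,"linear":[-0.024,0,0.128],"roll":0},
    {"jaw":1,"linear":[-0.015,0,0.153],"roll":0},
    {"jaw":1,"linear":[-0.003,0,0.177],"roll":0},
    {"jaw":1,"linear":[0.014,0,0.198],"roll":0},
    {"jaw":1,"linear":[0.033,0,0.216],"roll":0},
    {"jaw":1,"linear":[0.056,0,0.23],"roll":0},
    {"jaw":1,"linear":[0.081,0,0.241],"roll":0},
    {"jaw":1,"linear":[0.107,0,0.247],"roll":0},
    {"jaw":1,"linear":[0.13,0,0.249],"roll":0},
    {"jaw":1,"linear":[0.133,0,0.249],"roll":0},
    {"jaw":1,"linear":[0.133,0,0.249],"roll":0},
  ],
)

```text
t: 5.3
tool_pos: [0.5008, -0.1444, 0.0505]
orientation: [-2.201, 0.022, 2.213]
force: [-5.8, 6.8, -0.6]
opening: 0.014
```

```bash
python3 - <<'E'
from h import *
go([*b2w(-.1,-.05),.24],0)
wrist('w2')
c=snap('top')
a=cv2.resize(c['pixels'][180:280,270:420],None,fx=4,fy=4);cv2.imwrite('pics/c3.png',a)
E
```

```text
at [ 0.5008 -0.1444  0.0505] phi -91.43 -> linear [-0.315  -0.0781  0.0783] mm [-189.   -46.9   47. ] roll 2.952 tilt -1.0 t 5.3 F [-5.82  6.76 -0.61] open 0.014
```

View pics/w2.png

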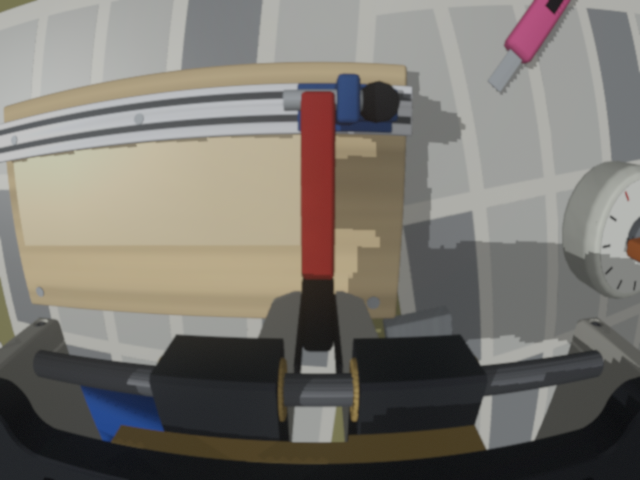

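```bash
python3 - <<'E'
from h import *
np.set_printoptions(precision=4,suppress=True)
L=[(.07,-.145),(.07,.125),(-.08,.125),(-.08,-.145)]
c=wrist()
W=wray(c,[(405,67),(5,105),(20,302),(398,318)],.015);print(W,fit2(L,W))
c=dict(c);im=cv2.imread('pics/w1.png')
T=np.eye(4);T[:3,:3]=R.from_rotvec([-2.209,.020,2.211]).as_matrix();T[:3,3]=[.6547,-.1454,.2188];c['T']=T@c['tool_from_camera']
W=wray(c,[(367,245),(130,243),(148,357),(361,364)],.015);print(W,fit2(L,W))
cv2.imwrite('pics/c4.png',cv2.resize(im[220:380,100:400],None,fx=2.6,fy=2.6))
E
```

```text
[[ 0.6215 -0.1936  0.015 ]
 [ 0.6303  0.0712  0.015 ]
 [ 0.4817  0.0915  0.015 ]
 [ 0.4742 -0.1927  0.015 ]] (array([ 0.5573, -0.0461]), np.float64(-0.03931632916635996), array([0.0002, 0.0052, 0.0096, 0.0055]))
[[ 0.6254 -0.195   0.015 ]
 [ 0.6332  0.0695  0.015 ]
 [ 0.4807  0.0779  0.015 ]
 [ 0.4765 -0.1924  0.015 ]] (array([ 0.5592, -0.0502]), np.float64(-0.025853991107099957), array([0.0019, 0.0036, 0.002 , 0.0012]))
```

View pics/c4.png

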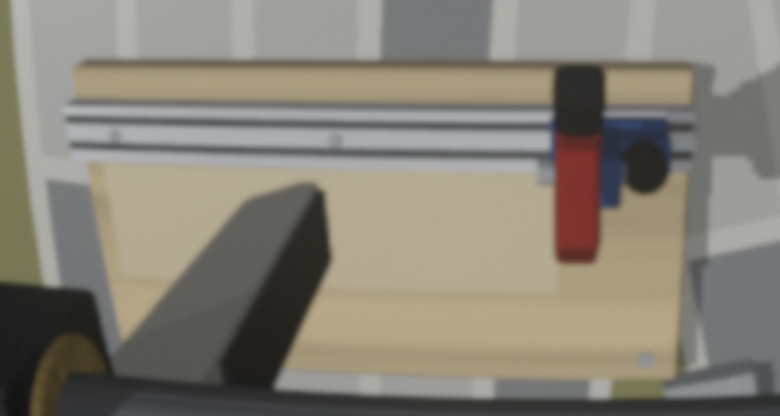

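Call:
apply_moves(
  series=[
    {"jaw":0.4,"linear":[0,0,0],"roll":0},
    {"jaw":0,"linear":[0,0,0],"roll":0},
    {"jaw":-0.5,"linear":[0,0,0],"roll":0},
    {"jaw":-1,"linear":[-0.08,0,0],"roll":0},
    {"jaw":-1,"linear":[-0.17,0,0],"roll":0},
    {"jaw":-1,"linear":[-0.27,0,0],"roll":0},
    {"jaw":-1,"linear":[-0.33,0,0],"roll":0},
    {"jaw":-1,"linear":[-0.33,0,0],"roll":0},
  ],
)

```text
t: 6.45
tool_pos: [0.504, -0.1464, 0.2533]
orientation: [-2.21, 0.026, 2.206]
force: [0.1, -0.1, -1.3]
opening: 0.0893
```

Stop is down. I head to block C in the same call, with the turn split into 30° calls.

Call:
apply_moves(
  series=[
    {"jaw":-1,"linear":[0,-0.09,0.03],"roll":-0.33},
    {"jaw":-1,"linear":[0,-0.18,0.06],"roll":-0.66},
    {"jaw":-1,"linear":[0,-0.27,0.09],"roll":-1},
    {"jaw":-1,"linear":[0,-0.36,0.12],"roll":-1},
    {"jaw":-1,"linear":[0,-0.45,0.15],"roll":-1},
    {"jaw":-1,"linear":[0,-0.54,0.18],"roll":-1},
    {"jaw":-1,"linear":[0,-0.625,0.204],"roll":-1},
    {"jaw":-1,"linear":[0,-0.625,0.204],"roll":-1},
  ],
)

```text
t: 7.45
tool_pos: [0.3893, 0.2342, 0.2522]
orientation: [1.94, 0.501, -1.939]
force: [-0.4, -1.3, -1.2]
opening: 0.0929
```

Call:
apply_moves(
  series=[
    {"jaw":-1,"linear":[0,0,0],"roll":-0.34},
    {"jaw":-1,"linear":[0,0,0],"roll":-0.68},
    {"jaw":-1,"linear":[0,0,0],"roll":-1},
    {"jaw":-1,"linear":[0,0,0],"roll":-1},
  ],
)

```text
t: 7.95
tool_pos: [0.3893, 0.2332, 0.2512]
orientation: [1.598, 0.901, -1.6]
force: [-0.9, 0.6, -0.2]
opening: 0.0929
```

Call:
apply_moves(
  series=[
    {"jaw":-1,"linear":[0.03,0,0],"roll":-0.34},
    {"jaw":-1,"linear":[0.06,0,0],"roll":-0.68},
    {"jaw":-1,"linear":[0.089,0,0],"roll":-1},
    {"jaw":-1,"linear":[0.089,0,0],"roll":-1},
    {"jaw":-1,"linear":[0.089,0,0],"roll":-1},
  ],
)

```text
t: 8.57
tool_pos: [0.3896, 0.233, 0.1984]
orientation: [1.23, 1.197, -1.23]
force: [-0.0, 1.0, 0.0]
opening: 0.0931
```

```bash
python3 - <<'E'
from h import *
go([.391,.232,.2],1.2)
c=wrist('w3')
for P in([.391,.232,.034],[.4144,.339,.034],[.5165,.373,.034]):print(wproj(c,P))
c=snap('top')
a=cv2.resize(c['pixels'][180:280,270:420],None,fx=4,fy=4);cv2.imwrite('pics/c3.png',a)
E
```

```text
at [0.3896 0.233  0.1984] phi -1.6 -> linear [-0.0028  0.0023  0.0015] mm [-1.7  1.4  0.9] roll -0.093 tilt -1.0 t 8.6 F [-0.04  1.02  0.03] open 0.0931
[[319.57017876 229.50488243]]
[[343.03730461 110.5144799 ]]
[[453.41822447  77.15562857]]
```

View pics/w3.png

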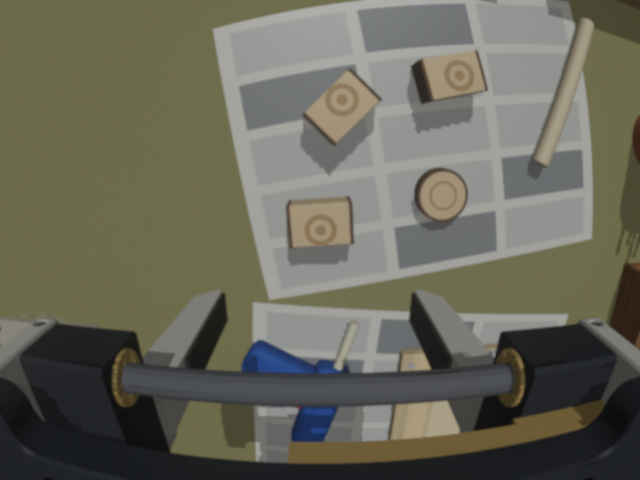

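The prediction is good. Block C's top corners are (288,200), (352,197), (353,245) and (290,249); B is centred at (342,106) and A at (455,76). I measure from this view.

```bash
python3 - <<'E'
from h import *
np.set_printoptions(precision=4,suppress=True)
c=wrist()
for n,L in(('C',[(288,200),(352,197),(353,245),(290,249)]),('B',[(347,69),(380,98),(335,143),(305,113)]),('A',[(424,63),(480,52),(487,90),(428,102)])):
    P=wray(c,L,.034)[:,:2];e=P-np.roll(P,-1,0);print(n,P.mean(0),np.linalg.norm(e,axis=1),np.degrees(np.arctan2(e[:,1],e[:,0])))
E
```

```text
C [0.3926 0.2383] [0.0577 0.0451 0.0588 0.0462] [-178.7205   91.0026    2.3184  -90.3151]
B [0.4137 0.3441] [0.0387 0.0572 0.0375 0.0543] [ 137.4013   44.7967  -46.9384 -133.896 ]
A [0.5191 0.3749] [0.0586 0.0372 0.0616 0.0364] [-163.9884   99.2637   14.8474  -85.5764]
```

Call:
apply_moves(
  series=[
    {"jaw":-1,"linear":[0.1,0.004,-0.0034],"roll":-0.1},
    {"jaw":-1,"linear":[0.2,0.004,-0.0034],"roll":-0.1},
    {"jaw":-1,"linear":[0.28,0.004,-0.0034],"roll":-0.1},
    {"jaw":-1,"linear":[0.304,0.004,-0.0034],"roll":-0.1},
    {"jaw":-1,"linear":[0.304,0.004,-0.0034],"roll":-0.1},
    {"jaw":1,"linear":[0.304,0.004,-0.0034],"roll":-0.1},
    {"jaw":1,"linear":[0.304,0.004,-0.0034],"roll":-0.1},
    {"jaw":1,"linear":[0.304,0.004,-0.0034],"roll":-0.1},
    {"jaw":1,"linear":[0.304,0.004,-0.0034],"roll":-0.1},
    {"jaw":1,"linear":[0.304,0.004,-0.0034],"roll":-0.1},
    {"jaw":1,"linear":[0.304,0.004,-0.0034],"roll":-0.1},
    {"jaw":1,"linear":[0.304,0.004,-0.0034],"roll":-0.1},
  ],
  force=20,
)

```text
t: 10.22
tool_pos: [0.3928, 0.2357, 0.017]
orientation: [1.19, 1.222, -1.187]
force: [-2.1, -0.8, 6.2]
opening: 0.06
```

```bash
python3 - <<'E'
from h import *
go([.392,.235,.016],1.5)
E
```

```text
at [0.3928 0.2357 0.017 ] phi 1.58 -> linear [ 0.0017 -0.0014  0.0012] mm [ 1.  -0.8  0.7] roll 0.003 tilt -1.0 t 10.2 F [-2.14 -0.81  6.24] open 0.06
```

```bash
sed -i 's/^BO=.*/BO=np.array([.558,-.049]);BT=-.0255/' h.py; python3 - <<'E'
from h import *
go([*b2w(-.002,-.067),.12],-1.46)
E
```

```text
at [0.3928 0.2357 0.017 ] phi 1.58 -> linear [-0.1722  0.2531  0.5931] mm [-103.3  151.8  355.8] roll 0.101 tilt -1.0 t 10.2 F [-2.14 -0.81  6.24] open 0.06
```

Call:
apply_moves(
  series=[
    {"jaw":1,"linear":[-0.06,0,0],"roll":0},
    {"jaw":1,"linear":[-0.13,0,0],"roll":0},
    {"jaw":1,"linear":[-0.172,0.03,0.07],"roll":0.1},
    {"jaw":1,"linear":[-0.172,0.064,0.15],"roll":0.1},
    {"jaw":1,"linear":[-0.172,0.098,0.23],"roll":0.1},
    {"jaw":1,"linear":[-0.172,0.132,0.31],"roll":0.1},
    {"jaw":1,"linear":[-0.172,0.167,0.39],"roll":0.1},
    {"jaw":1,"linear":[-0.172,0.2,0.47],"roll":0.1},
    {"jaw":1,"linear":[-0.172,0.23,0.54],"roll":0.1},
    {"jaw":1,"linear":[-0.172,0.253,0.593],"roll":0.1},
    {"jaw":1,"linear":[-0.172,0.253,0.593],"roll":0.1},
    {"jaw":1,"linear":[-0.172,0.253,0.593],"roll":0.1},
  ],
)

```text
t: 11.72
tool_pos: [0.5536, -0.1154, 0.1193]
orientation: [1.229, 1.199, -1.227]
force: [0.2, -0.1, -0.2]
opening: 0.0599
```

```bash
python3 - <<'E'
from h import *
go([*b2w(-.002,-.067),.034],-1.46)
c=wrist('w4')
E
```

```text
at [ 0.5536 -0.1154  0.1193] phi -1.44 -> linear [0.1422 0.0011 0.0012] mm [85.3  0.7  0.7] roll 0.001 tilt -1.0 t 11.7 F [ 0.25 -0.09 -0.17] open 0.0599
```

View pics/w4.png

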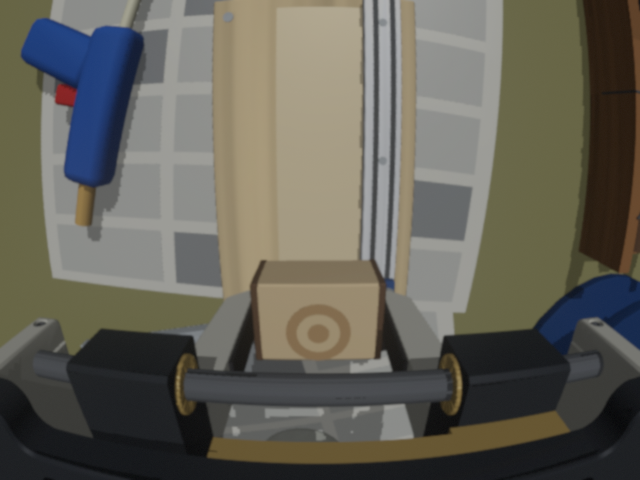

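Block C is held, with its top edges at rows 284 and 359. The fence's front edge runs at about column 361. I use both to refine.

```bash
python3 - <<'E'
from h import *
np.set_printoptions(precision=4,suppress=True)
c=wrist();im=c['pixels']
# fence front edge: local profile per row
g=cv2.cvtColor(im,cv2.COLOR_BGR2GRAY).astype(int)
for v in(20,120,220): print(v,g[v,352:374])
pts=[(361.5,20),(361.5,120),(362.5,220)]
W=wray(c,pts,.027);print(W); print('board x of fence edge (want .030):',[ (np.cos(BT)*(w[0]-BO[0])+np.sin(BT)*(w[1]-BO[1])).round(4) for w in W])
W=wray(c,[(214,12),(219,150),(223,280)],.015);print(W,'board x (want -.08):',[ (np.cos(BT)*(w[0]-BO[0])+np.sin(BT)*(w[1]-BO[1])).round(4) for w in W])
for z,L in((.1363,[(253,284),(384,284),(378,359),(258,359)]),(.1023,[(261,262),(379,262)])):print(wray(c,L,z))
E
```

```text
20 [165 166 165 166 166 165 159 143 124 111  99  91 116 150 169 175 175 176
 176 173 159 124]
120 [158 158 158 158 157 158 158 156 148 130 105  95 111 141 161 169 169 168
 167 167 156 126]
220 [154 154 154 154 154 153 148 132 109  94 110 141 160 166 166 164 162 157
 140 108  78  69]
[[ 0.5878  0.0521  0.027 ]
 [ 0.5858 -0.0206  0.027 ]
 [ 0.5861 -0.0914  0.027 ]]
board x of fence edge (want .030): [np.float64(0.0272), np.float64(0.0271), np.float64(0.0292)]
[[ 0.4812  0.0692  0.015 ]
 [ 0.4827 -0.038   0.015 ]
 [ 0.477  -0.1401  0.015 ]] board x (want -.08): [np.float64(-0.0798), np.float64(-0.0756), np.float64(-0.0786)]
[[ 0.5257 -0.0941  0.1363]
 [ 0.5831 -0.0955  0.1363]
 [ 0.5821 -0.1349  0.1363]
 [ 0.5244 -0.1335  0.1363]]
[[ 0.5242 -0.0956  0.1023]
 [ 0.5862 -0.0971  0.1023]]
```

Call:
apply_moves(
  series=[
    {"jaw":1,"linear":[0.06,0.001,0.003],"roll":0},
    {"jaw":1,"linear":[0.11,0.001,0.003],"roll":0},
    {"jaw":1,"linear":[0.136,0.001,0.003],"roll":0},
    {"jaw":1,"linear":[0.143,0.001,0.003],"roll":0},
    {"jaw":1,"linear":[0.144,0.001,0.003],"roll":0},
    {"jaw":1,"linear":[0.144,0.001,0.003],"roll":0},
  ],
)

```text
t: 12.58
tool_pos: [0.5553, -0.1167, 0.0345]
orientation: [1.229, 1.197, -1.224]
force: [0.5, -0.6, -0.3]
opening: 0.06
```

```bash
python3 - <<'E'
from h import *
go([*b2w(-.002,-.0685),.033],-1.46)
E
```

```text
at [ 0.5553 -0.1167  0.0345] phi -1.36 -> linear [ 0.0025 -0.0017  0.0012] mm [ 1.5 -1.   0.7] roll 0.003 tilt -1.0 t 12.6 F [ 0.47 -0.61 -0.31] open 0.06
```

Not touching the board yet. I probe sideways towards the stop, then towards the fence.

Call:
apply_moves(
  series=[
    {"jaw":1,"linear":[0.002,0,0.002],"roll":0},
    {"jaw":1,"linear":[0.002,0,0.004],"roll":0},
    {"jaw":1,"linear":[0.002,0,0.006],"roll":0},
    {"jaw":1,"linear":[0.002,0,0.006],"roll":0},
  ],
)

```text
t: 13.08
tool_pos: [0.5553, -0.1185, 0.0337]
orientation: [1.231, 1.199, -1.223]
force: [-2.3, 9.5, 4.4]
opening: 0.0599
```

Call:
apply_moves(
  series=[
    {"jaw":1,"linear":[0,0.002,0],"roll":0},
    {"jaw":1,"linear":[0,0.004,0],"roll":0},
    {"jaw":1,"linear":[0,0.005,0],"roll":0},
    {"jaw":1,"linear":[0,0.005,0],"roll":0},
  ],
)

```text
t: 13.58
tool_pos: [0.5554, -0.1183, 0.0327]
orientation: [1.229, 1.204, -1.227]
force: [-12.1, 1.7, 4.6]
opening: 0.0599
```

Contact towards the stop at 9.5 N and in x at 12 N, a few mm earlier in x than expected. I check visually.

```bash
python3 - <<'E'
from h import *
c=wrist();cv2.imwrite('pics/w5.png',cv2.resize(c['pixels'][200:440,180:480],None,fx=2.6,fy=2.5))
s=snap('scene');a=s['pixels'][200:310,215:385];cv2.imwrite('pics/s5.png',cv2.resize(a,None,fx=4,fy=4,interpolation=cv2.INTER_CUBIC))
E
```

```text
(no output)
```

View pics/w5.png

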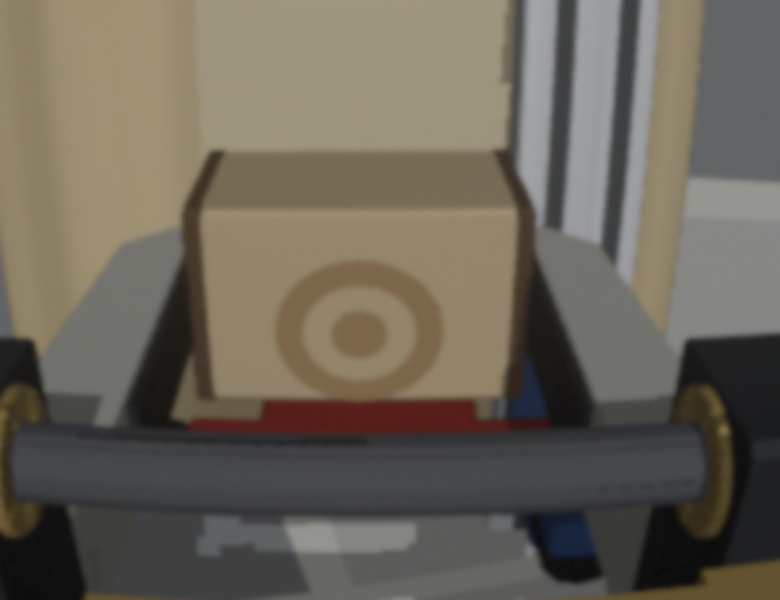

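View pics/s5.png

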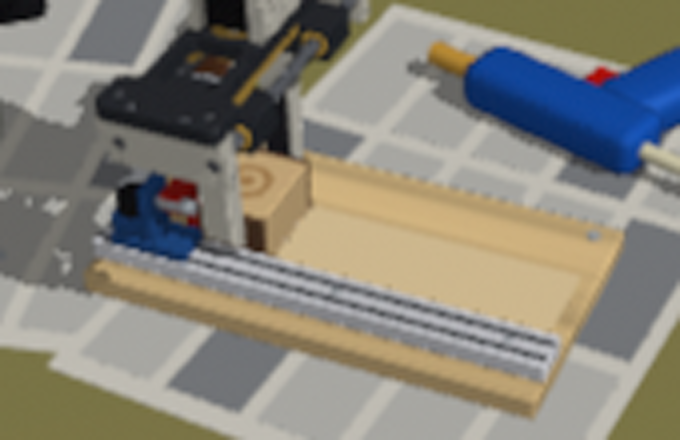

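The block really touches both the fence and the stop, so I re-zero the board frame from this contact: BO ≈ (0.5538, -0.0473). Release and rise.

Call:
apply_moves(
  series=[
    {"jaw":1,"linear":[0,0,0],"roll":0},
    {"jaw":0.1,"linear":[0,0,0],"roll":0},
    {"jaw":-0.3,"linear":[0,0,0],"roll":0},
    {"jaw":-1,"linear":[0,0,0],"roll":0},
    {"jaw":-1,"linear":[0,0,0],"roll":0},
    {"jaw":-1,"linear":[-0.08,0,0],"roll":0},
    {"jaw":-1,"linear":[-0.18,0,0],"roll":0},
    {"jaw":-1,"linear":[-0.27,0,0],"roll":0},
    {"jaw":-1,"linear":[-0.27,0,0],"roll":0},
  ],
)

```text
t: 14.8
tool_pos: [0.5597, -0.1203, 0.2015]
orientation: [1.232, 1.194, -1.221]
force: [0.5, 0.2, -0.7]
opening: 0.0929
```

```bash
sed -i 's/^BO=.*/BO=np.array([.5538,-.0473]);BT=-.0255/' h.py; python3 - <<'E'
from h import *
c=wrist('w6')
print(wproj(c,[[*b2w(0,-.07),.049],[*b2w(-.03,-.05),.049],[*b2w(.03,-.05),.049],[*b2w(.03,.1),.027]]))
go([.4144,.340,.2],44)
E
```

```text
[[307.89878571 228.87201219]
 [273.45594991 206.76603302]
 [342.23810431 206.63474531]
 [341.47859408  41.71041842]]
at [ 0.5581 -0.1199  0.1981] phi -1.38 -> linear [-0.0013 -0.2578 -0.7605] mm [  -0.8 -154.7 -456.3] roll -1.513 tilt -1.0 t 14.8 F [ 0.5   0.43 -0.56] open 0.0931
```

View pics/w6.png

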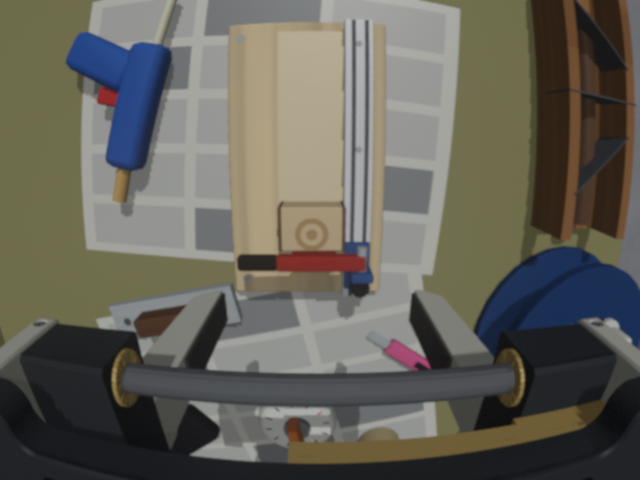

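Block 1 sits flush against the fence (block top right edge at column 344, fence at 345) and against the red stop. On to block B, with a numeric blob detector for position.

Call:
apply_moves(
  series=[
    {"jaw":-1,"linear":[0,-0.03,-0.09],"roll":-0.33},
    {"jaw":-1,"linear":[0,-0.06,-0.18],"roll":-0.66},
    {"jaw":-1,"linear":[0,-0.09,-0.27],"roll":-1},
    {"jaw":-1,"linear":[0,-0.12,-0.36],"roll":-1},
    {"jaw":-1,"linear":[0,-0.15,-0.45],"roll":-1},
    {"jaw":-1,"linear":[0,-0.18,-0.54],"roll":-1},
    {"jaw":-1,"linear":[0,-0.21,-0.63],"roll":-1},
    {"jaw":-1,"linear":[0,-0.24,-0.71],"roll":-1},
    {"jaw":-1,"linear":[0,-0.258,-0.76],"roll":-1},
    {"jaw":-1,"linear":[0,-0.258,-0.76],"roll":-1},
  ],
)

```text
t: 16.1
tool_pos: [0.4125, 0.341, 0.1972]
orientation: [0.833, 1.407, -0.83]
force: [0.0, -0.5, -1.1]
opening: 0.0927
```

Call:
apply_moves(
  series=[
    {"jaw":-1,"linear":[0,0,0],"roll":-0.3},
    {"jaw":-1,"linear":[0,0,0],"roll":-0.5},
    {"jaw":-1,"linear":[0,0,0],"roll":-0.54},
    {"jaw":-1,"linear":[0,0,0],"roll":-0.54},
    {"jaw":-1,"linear":[0,0,0],"roll":-0.54},
  ],
)

```text
t: 16.73
tool_pos: [0.4126, 0.3407, 0.197]
orientation: [0.617, 1.483, -0.614]
force: [-0.4, -0.4, 0.1]
opening: 0.0931
```

```bash
cat >> h.py <<'E'
def blob(c,P,z=.034):  # wood blob near world xy P in the wrist view -> minAreaRect in the plane z
    hsv=cv2.cvtColor(c['pixels'],cv2.COLOR_BGR2HSV);u,v=wproj(c,[*P,z])[0]
    m=cv2.inRange(hsv,(8,60,60),(24,220,255));m=cv2.morphologyEx(m,cv2.MORPH_OPEN,np.ones((3,3)))
    cs,_=cv2.findContours(m,cv2.RETR_EXTERNAL,cv2.CHAIN_APPROX_NONE)
    cs=[k for k in cs if cv2.contourArea(k)>500 ];
    k=min(cs,key=lambda k:np.hypot(*(k.reshape(-1,2).mean(0)-[u,v])))
    W=wray(c,k.reshape(-1,2),z)[:,:2];r=cv2.minAreaRect((W*1000).astype(np.float32));print('pred px',u,v,'blob px',k.reshape(-1,2).mean(0),'rect mm',r)
E
python3 - <<'E'
from h import *
go([.414,.343,.016],45)
c=wrist('w7');blob(c,(.414,.343));blob(c,(.519,.374))
E
```

```text
at [0.4126 0.3407 0.197 ] phi 44.9 -> linear [ 0.3017  0.004  -0.0007] mm [181.    2.4  -0.4] roll -0.003 tilt -1.0 t 16.7 F [-0.41 -0.36  0.13] open 0.0931
pred px 320.1248150303031 228.09835022037979 blob px [319.63768116 224.73913043] rect mm ((411.5014953613281, 344.87445068359375), (58.420467376708984, 42.17155075073242), 44.84390640258789)
pred px 418.4136031204474 280.45009123211173 blob px [417.03870968 273.4       ] rect mm ((516.0220947265625, 377.3897705078125), (59.210853576660156, 41.153812408447266), 14.28760814666748)
```

Call:
apply_moves(
  series=[
    {"jaw":-1,"linear":[0.1,0.004,-0.004],"roll":0},
    {"jaw":-1,"linear":[0.2,0.004,-0.004],"roll":0},
    {"jaw":-1,"linear":[0.28,0.004,-0.004],"roll":0},
    {"jaw":-1,"linear":[0.302,0.004,-0.004],"roll":0},
    {"jaw":-1,"linear":[0.302,0.004,-0.004],"roll":0},
    {"jaw":1,"linear":[0.302,0.004,-0.004],"roll":0},
    {"jaw":1,"linear":[0.302,0.004,-0.004],"roll":0},
    {"jaw":1,"linear":[0.302,0.004,-0.004],"roll":0},
    {"jaw":1,"linear":[0.302,0.004,-0.004],"roll":0},
    {"jaw":1,"linear":[0.302,0.004,-0.004],"roll":0},
    {"jaw":1,"linear":[0.302,0.004,-0.004],"roll":0},
    {"jaw":1,"linear":[0.302,0.004,-0.004],"roll":0},
  ],
)

```text
t: 18.27
tool_pos: [0.413, 0.3448, 0.0166]
orientation: [0.617, 1.482, -0.613]
force: [-0.0, -0.7, 5.7]
opening: 0.0597
```

```bash
python3 - <<'E'
from h import *
go([*b2w(0,-.022),.12],-1.46)
E
```

```text
at [0.413  0.3448 0.0166] phi 44.93 -> linear [-0.1738 -0.3216  0.6535] mm [-104.3 -193.   392.1] roll 1.546 tilt -1.0 t 18.3 F [-0.04 -0.69  5.74] open 0.0597
```

Call:
apply_moves(
  series=[
    {"jaw":1,"linear":[-0.06,0,0],"roll":0},
    {"jaw":1,"linear":[-0.13,0,0],"roll":0.3},
    {"jaw":1,"linear":[-0.174,-0.04,0.08],"roll":0.6},
    {"jaw":1,"linear":[-0.174,-0.085,0.17],"roll":1},
    {"jaw":1,"linear":[-0.174,-0.13,0.26],"roll":1},
    {"jaw":1,"linear":[-0.174,-0.175,0.35],"roll":1},
    {"jaw":1,"linear":[-0.174,-0.22,0.44],"roll":1},
    {"jaw":1,"linear":[-0.174,-0.265,0.53],"roll":1},
    {"jaw":1,"linear":[-0.174,-0.305,0.61],"roll":1},
    {"jaw":1,"linear":[-0.174,-0.326,0.649],"roll":1},
    {"jaw":1,"linear":[-0.174,-0.326,0.649],"roll":1},
  ],
)

```text
t: 19.65
tool_pos: [0.5495, -0.0711, 0.1197]
orientation: [1.019, 1.322, -1.016]
force: [-1.0, 1.0, -1.2]
opening: 0.06
```

Call:
apply_moves(
  series=[
    {"jaw":1,"linear":[0,0,0],"roll":0.3},
    {"jaw":1,"linear":[0,0,0],"roll":0.546},
    {"jaw":1,"linear":[0,0,0],"roll":0.546},
    {"jaw":1,"linear":[0,0,0],"roll":0.546},
    {"jaw":1,"linear":[0,0,0],"roll":0.546},
  ],
)

```text
t: 20.27
tool_pos: [0.5494, -0.0707, 0.1197]
orientation: [1.23, 1.199, -1.227]
force: [-0.6, 0.1, -0.8]
opening: 0.0598
```

```bash
python3 - <<'E'
from h import *
np.set_printoptions(precision=4,suppress=True)
go([*b2w(-.004,-.022),.033],-1.46)
c=wrist('w8')
hsv=cv2.cvtColor(c['pixels'],cv2.COLOR_BGR2HSV)
g=cv2.cvtColor(c['pixels'],cv2.COLOR_BGR2GRAY).astype(int)
print(g[250:370:2,290])
E
```

```text
at [ 0.5494 -0.0707  0.1197] phi -1.5 -> linear [ 0.1445 -0.0003 -0.0022] mm [86.7 -0.2 -1.3] roll -0.001 tilt -1.0 t 20.3 F [-0.55  0.09 -0.84] open 0.0598
[155 155 155 156 156 155 149 120 114 114 114 114 114 114 114 114 114 114
 122 145 146 142 142 141 142 142 141 141 141 141 141 142 142 141 141 141
 141 141 141 141 141 140 140 140 140 140 140 140 140 140 140 140 139 139
 140 137  99  51  47  47]
```

Call:
apply_moves(
  series=[
    {"jaw":1,"linear":[0.06,0,-0.001],"roll":0},
    {"jaw":1,"linear":[0.11,0,-0.001],"roll":0},
    {"jaw":1,"linear":[0.136,0,-0.001],"roll":0},
    {"jaw":1,"linear":[0.143,0,-0.001],"roll":0},
    {"jaw":1,"linear":[0.143,0,-0.001],"roll":0},
    {"jaw":1,"linear":[0.143,0.001,0.003],"roll":0},
    {"jaw":1,"linear":[0.144,0.001,0.007],"roll":0},
    {"jaw":1,"linear":[0.144,0.001,0.01],"roll":0},
    {"jaw":1,"linear":[0.144,0.001,0.01],"roll":0},
  ],
)

```text
t: 21.45
tool_pos: [0.5503, -0.0764, 0.0337]
orientation: [1.231, 1.198, -1.227]
force: [0.6, 2.7, 0.8]
opening: 0.0597
```

Call:
apply_moves(
  series=[
    {"jaw":1,"linear":[0,0,0.002],"roll":0},
    {"jaw":1,"linear":[0,0,0.004],"roll":0},
    {"jaw":1,"linear":[0,0,0.004],"roll":0},
  ],
)

```text
t: 21.82
tool_pos: [0.5502, -0.0769, 0.0337]
orientation: [1.233, 1.201, -1.225]
force: [-0.0, 10.4, 2.7]
opening: 0.0597
```

Call:
apply_moves(
  series=[
    {"jaw":1,"linear":[0.001,0.003,0],"roll":0},
    {"jaw":1,"linear":[0.002,0.006,0],"roll":0},
    {"jaw":1,"linear":[0.002,0.008,0],"roll":0},
    {"jaw":1,"linear":[0.002,0.008,0],"roll":0},
  ],
)

```text
t: 22.32
tool_pos: [0.5547, -0.0768, 0.0322]
orientation: [1.233, 1.201, -1.226]
force: [-0.2, 3.5, -1.8]
opening: 0.0597
```

Call:
apply_moves(
  series=[
    {"jaw":1,"linear":[0,0.002,0],"roll":0},
    {"jaw":1,"linear":[0,0.004,0],"roll":0},
    {"jaw":1,"linear":[0,0.005,0],"roll":0},
    {"jaw":1,"linear":[0,0.005,0],"roll":0},
  ],
)

```text
t: 22.82
tool_pos: [0.5564, -0.0769, 0.0319]
orientation: [1.231, 1.204, -1.228]
force: [-6.9, 3.4, 3.0]
opening: 0.0597
```

Contact at x 0.5564, which fits the fence line. Release, rise, and go to block A.

Call:
apply_moves(
  series=[
    {"jaw":1,"linear":[0,0,0],"roll":0},
    {"jaw":0.1,"linear":[0,0,0],"roll":0},
    {"jaw":-0.3,"linear":[0,0,0],"roll":0},
    {"jaw":-1,"linear":[0,0,0],"roll":0},
    {"jaw":-1,"linear":[0,0,0],"roll":0},
    {"jaw":-1,"linear":[-0.08,0,0],"roll":0},
    {"jaw":-1,"linear":[-0.18,0,0],"roll":0},
    {"jaw":-1,"linear":[-0.27,0,0],"roll":0},
    {"jaw":-1,"linear":[-0.27,0,0],"roll":0},
  ],
)

```text
t: 23.95
tool_pos: [0.5606, -0.0789, 0.2006]
orientation: [1.235, 1.193, -1.221]
force: [-0.3, -0.0, -0.3]
opening: 0.0927
```

```bash
python3 - <<'E'
from h import *
go([.5175,.375,.195],14.2)
c=wrist('w9')
E
```

```text
at [ 0.5606 -0.0789  0.2006] phi -1.49 -> linear [ 0.0114 -0.0916 -0.7544] mm [   6.8  -54.9 -452.6] roll -0.523 tilt -1.0 t 23.9 F [-0.29 -0.03 -0.31] open 0.0927
```

Call:
apply_moves(
  series=[
    {"jaw":-1,"linear":[0.011,-0.01,-0.09],"roll":-0.2},
    {"jaw":-1,"linear":[0.011,-0.02,-0.18],"roll":-0.4},
    {"jaw":-1,"linear":[0.011,-0.03,-0.27],"roll":-0.523},
    {"jaw":-1,"linear":[0.011,-0.045,-0.36],"roll":-0.523},
    {"jaw":-1,"linear":[0.011,-0.055,-0.45],"roll":-0.523},
    {"jaw":-1,"linear":[0.011,-0.065,-0.54],"roll":-0.523},
    {"jaw":-1,"linear":[0.011,-0.075,-0.63],"roll":-0.523},
    {"jaw":-1,"linear":[0.011,-0.085,-0.71],"roll":-0.523},
    {"jaw":-1,"linear":[0.011,-0.092,-0.754],"roll":-0.523},
    {"jaw":-1,"linear":[0.011,-0.092,-0.754],"roll":-0.523},
    {"jaw":-1,"linear":[0.011,-0.092,-0.754],"roll":-0.523},
  ],
)

```text
t: 25.38
tool_pos: [0.5152, 0.3741, 0.191]
orientation: [1.028, 1.317, -1.022]
force: [-0.2, 0.4, -0.1]
opening: 0.0932
```

```bash
python3 - <<'E'
from h import *
go([.5175,.375,.016],14.2)
c=wrist('w10');blob(c,(.5175,.375))
E
```

```text
at [0.5152 0.3741 0.191 ] phi 14.2 -> linear [0.2917 0.0034 0.0003] mm [175.    2.    0.2] roll -0.0 tilt -1.0 t 25.4 F [-0.24  0.43 -0.1 ] open 0.0932
pred px 320.0628834427122 230.50865717878148 blob px [320.36018957 226.54976303] rect mm ((516.9324340820312, 378.86865234375), (58.03769302368164, 42.43546676635742), 14.152938842773438)
```

Call:
apply_moves(
  series=[
    {"jaw":-1,"linear":[0.1,0.0045,-0.005],"roll":0},
    {"jaw":-1,"linear":[0.2,0.0045,-0.005],"roll":0},
    {"jaw":-1,"linear":[0.27,0.0045,-0.005],"roll":0},
    {"jaw":-1,"linear":[0.2917,0.0045,-0.005],"roll":0},
    {"jaw":-1,"linear":[0.2917,0.0045,-0.005],"roll":0},
    {"jaw":1,"linear":[0.2917,0.0045,-0.005],"roll":0},
    {"jaw":1,"linear":[0.2917,0.0045,-0.005],"roll":0},
    {"jaw":1,"linear":[0.2917,0.0045,-0.005],"roll":0},
    {"jaw":1,"linear":[0.2917,0.0045,-0.005],"roll":0},
    {"jaw":1,"linear":[0.2917,0.0045,-0.005],"roll":0},
    {"jaw":1,"linear":[0.2917,0.0045,-0.005],"roll":0},
    {"jaw":1,"linear":[0.2917,0.0045,-0.005],"roll":0},
  ],
)

```text
t: 26.92
tool_pos: [0.5181, 0.3783, 0.0172]
orientation: [1.029, 1.316, -1.021]
force: [-1.0, 0.0, 6.1]
opening: 0.0595
```

```bash
python3 - <<'E'
from h import *
go([*b2w(-.004,.018),.12],-1.46)
E
```

```text
at [0.5181 0.3783 0.0172] phi 14.16 -> linear [-0.1739 -0.1136  0.6712] mm [-104.3  -68.1  402.7] roll 0.521 tilt -1.0 t 26.9 F [-0.96  0.03  6.1 ] open 0.0595
```

Call:
apply_moves(
  series=[
    {"jaw":1,"linear":[-0.06,0,0],"roll":0},
    {"jaw":1,"linear":[-0.13,0,0],"roll":0.2},
    {"jaw":1,"linear":[-0.174,-0.015,0.08],"roll":0.4},
    {"jaw":1,"linear":[-0.174,-0.03,0.17],"roll":0.521},
    {"jaw":1,"linear":[-0.174,-0.045,0.26],"roll":0.521},
    {"jaw":1,"linear":[-0.174,-0.06,0.35],"roll":0.521},
    {"jaw":1,"linear":[-0.174,-0.075,0.44],"roll":0.521},
    {"jaw":1,"linear":[-0.174,-0.09,0.53],"roll":0.521},
    {"jaw":1,"linear":[-0.174,-0.105,0.62],"roll":0.521},
    {"jaw":1,"linear":[-0.174,-0.1136,0.671],"roll":0.521},
    {"jaw":1,"linear":[-0.174,-0.1136,0.671],"roll":0.521},
    {"jaw":1,"linear":[-0.174,-0.1136,0.671],"roll":0.521},
  ],
)

```text
t: 28.42
tool_pos: [0.5499, -0.0285, 0.1198]
orientation: [1.233, 1.198, -1.225]
force: [-0.2, -0.5, -0.1]
opening: 0.0595
```

```bash
python3 - <<'E'
from h import *
go([*b2w(-.004,.018),.034],-1.46)
c=wrist('w11')
g=cv2.cvtColor(c['pixels'],cv2.COLOR_BGR2GRAY).astype(int)
print(g[250:370:2,290])
E
```

```text
at [ 0.5499 -0.0285  0.1198] phi -1.49 -> linear [0.1429 0.0003 0.0017] mm [85.8  0.2  1. ] roll -0.001 tilt -1.0 t 28.4 F [-0.2  -0.5  -0.12] open 0.0595
[155 156 155 155 156 155 155 143 118 114 114 114 114 114 114 114 114 115
 115 128 149 145 141 142 142 142 141 142 141 141 141 142 141 141 141 141
 141 141 141 141 141 141 141 140 141 140 140 140 140 140 140 139 140 139
 140 139 128 101  98  98]
```

Call:
apply_moves(
  series=[
    {"jaw":1,"linear":[0.06,0,0],"roll":0},
    {"jaw":1,"linear":[0.11,0,0],"roll":0},
    {"jaw":1,"linear":[0.136,0,0],"roll":0},
    {"jaw":1,"linear":[0.143,0,0],"roll":0},
    {"jaw":1,"linear":[0.143,0,0],"roll":0},
    {"jaw":1,"linear":[0.143,0.001,0.004],"roll":0},
    {"jaw":1,"linear":[0.143,0.001,0.008],"roll":0},
    {"jaw":1,"linear":[0.143,0.001,0.012],"roll":0},
    {"jaw":1,"linear":[0.143,0.001,0.015],"roll":0},
    {"jaw":1,"linear":[0.143,0.001,0.015],"roll":0},
  ],
)

```text
t: 29.72
tool_pos: [0.5508, -0.036, 0.0343]
orientation: [1.234, 1.199, -1.223]
force: [-0.2, 5.3, 2.0]
opening: 0.0597
```

Call:
apply_moves(
  series=[
    {"jaw":1,"linear":[0,0,0.002],"roll":0},
    {"jaw":1,"linear":[0,0,0.003],"roll":0},
    {"jaw":1,"linear":[0,0,0.003],"roll":0},
  ],
)

```text
t: 30.1
tool_pos: [0.5508, -0.036, 0.0344]
orientation: [1.236, 1.202, -1.221]
force: [0.3, 8.8, 0.9]
opening: 0.0602
```

Call:
apply_moves(
  series=[
    {"jaw":1,"linear":[0.001,0.004,0],"roll":0},
    {"jaw":1,"linear":[0.002,0.008,0],"roll":0},
    {"jaw":1,"linear":[0.002,0.01,0],"roll":0},
    {"jaw":1,"linear":[0.002,0.012,0],"roll":0},
    {"jaw":1,"linear":[0.002,0.012,0],"roll":0},
  ],
)

```text
t: 30.72
tool_pos: [0.5575, -0.036, 0.0329]
orientation: [1.235, 1.203, -1.222]
force: [-3.3, 3.8, -0.3]
opening: 0.06
```

Call:
apply_moves(
  series=[
    {"jaw":1,"linear":[0.001,0.002,0],"roll":0},
    {"jaw":1,"linear":[0.001,0.002,0],"roll":0},
    {"jaw":0.1,"linear":[0,0,0],"roll":0},
    {"jaw":-0.3,"linear":[0,0,0],"roll":0},
    {"jaw":-1,"linear":[0,0,0],"roll":0},
    {"jaw":-1,"linear":[0,0,0],"roll":0},
    {"jaw":-1,"linear":[-0.08,0,0],"roll":0},
    {"jaw":-1,"linear":[-0.18,0,0],"roll":0},
    {"jaw":-1,"linear":[-0.27,0,0],"roll":0},
    {"jaw":-1,"linear":[-0.27,0,0],"roll":0},
  ],
)

```text
t: 31.98
tool_pos: [0.561, -0.0383, 0.2016]
orientation: [1.239, 1.193, -1.215]
force: [0.7, 0.4, 0.0]
opening: 0.0929
```

```bash
python3 - <<'E'
from h import *
go([*b2w(-.051,-.097),.2],-91.4)
c=wrist();cv2.imwrite('pics/w12.png',cv2.resize(c['pixels'][60:360,180:480],None,fx=2,fy=2,interpolation=cv2.INTER_CUBIC))
E
```

```text
at [ 0.561  -0.0383  0.2016] phi -1.45 -> linear [ 1.00e-04 -9.66e-02  1.77e-01] mm [  0.  -58.  106.2] roll 2.998 tilt -0.9999 t 32.0 F [0.73 0.42 0.  ] open 0.0929
```

View pics/w12.png

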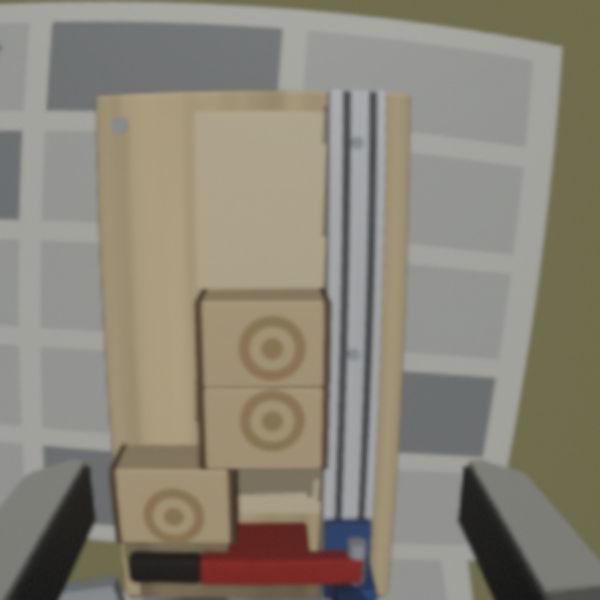

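The picture shows that block 1 was knocked aside: it lies at about (175,500), 40 mm off the fence, while blocks B and A sit tight and flush with the stop down. My plan is to lift that block out, slide the other two along the fence to the stop, and set this block as the third. I locate it relative to B.

```bash
python3 - <<'E'
from h import *
np.set_printoptions(precision=4,suppress=True)
c=wrist()
f=lambda L:np.array(L)/2+[180,60]
for L in([(118,467),(233,467),(236,543),(127,543)],[(203,387),(325,387),(323,467),(205,467)]):
    W=wray(c,f(L),.049);print(W[:,:2],W.mean(0), [( -np.sin(BT)*(w[0]-BO[0])+np.cos(BT)*(w[1]-BO[1])).round(4) for w in W])
E
```

```text
[[ 0.485  -0.0933]
 [ 0.5392 -0.0942]
 [ 0.5387 -0.1346]
 [ 0.4851 -0.1341]] [ 0.512  -0.1141  0.049 ] [np.float64(-0.0477), np.float64(-0.0473), np.float64(-0.0876), np.float64(-0.0886)]
[[ 0.5275 -0.0551]
 [ 0.5819 -0.0566]
 [ 0.5808 -0.0954]
 [ 0.5262 -0.0939]] [ 0.5541 -0.0753  0.049 ] [np.float64(-0.0085), np.float64(-0.0086), np.float64(-0.0474), np.float64(-0.0473)]
```

Call:
apply_moves(
  series=[
    {"jaw":-1,"linear":[0,-0.04,0.07],"roll":0},
    {"jaw":-1,"linear":[0,-0.0746,0.131],"roll":0},
    {"jaw":-1,"linear":[0.05,-0.0746,0.131],"roll":0},
    {"jaw":-1,"linear":[0.13,-0.0746,0.131],"roll":0},
    {"jaw":-1,"linear":[0.21,-0.0746,0.131],"roll":0},
    {"jaw":-1,"linear":[0.265,-0.0746,0.131],"roll":0},
    {"jaw":-1,"linear":[0.281,-0.0746,0.131],"roll":0},
    {"jaw":-1,"linear":[0.281,-0.0746,0.131],"roll":0},
    {"jaw":1,"linear":[0.281,-0.0746,0.131],"roll":0},
    {"jaw":1,"linear":[0.281,-0.0746,0.131],"roll":0},
    {"jaw":1,"linear":[0.281,-0.0746,0.131],"roll":0},
    {"jaw":1,"linear":[0.281,-0.0746,0.131],"roll":0},
    {"jaw":1,"linear":[0.281,-0.0746,0.131],"roll":0},
    {"jaw":1,"linear":[0.281,-0.0746,0.131],"roll":0},
    {"jaw":1,"linear":[0.281,-0.0746,0.131],"roll":0},
  ],
)

```text
t: 33.95
tool_pos: [0.5122, -0.1139, 0.0268]
orientation: [1.236, 1.2, -1.221]
force: [-0.0, 0.7, 5.7]
opening: 0.0598
```

```bash
python3 - <<'E'
from h import *
go([.47,-.116,.11],-1.46)
E
```

```text
at [ 0.5122 -0.1139  0.0268] phi -1.45 -> linear [-0.139  -0.0696  0.0042] mm [-83.4 -41.8   2.5] roll 0.0 tilt -1.0 t 34.0 F [-0.04  0.71  5.74] open 0.0598
```

Grip is a bit too low to pass the fence, so I re-grip 6 mm higher and then lift it clear.

Call:
apply_moves(
  series=[
    {"jaw":0,"linear":[0,0,0],"roll":0},
    {"jaw":0,"linear":[0,0,0],"roll":0},
    {"jaw":0,"linear":[-0.01,0,0],"roll":0},
    {"jaw":0,"linear":[-0.01,0,0],"roll":0},
    {"jaw":1,"linear":[-0.01,0,0],"roll":0},
    {"jaw":1,"linear":[-0.01,0,0],"roll":0},
    {"jaw":1,"linear":[-0.01,0,0],"roll":0},
    {"jaw":1,"linear":[-0.01,0,0],"roll":0},
  ],
)

```text
t: 34.95
tool_pos: [0.5121, -0.1138, 0.0327]
orientation: [1.236, 1.2, -1.221]
force: [-0.3, 1.3, 0.3]
opening: 0.0598
```

```bash
python3 - <<'E'
from h import *
go([.47,-.113,.12],-1.46)
E
```

```text
at [ 0.5121 -0.1138  0.0327] phi -1.45 -> linear [-0.1458 -0.0695 -0.0008] mm [-87.5 -41.7  -0.5] roll 0.0 tilt -1.0 t 35.0 F [-0.3   1.27  0.34] open 0.0598
```

Call:
apply_moves(
  series=[
    {"jaw":1,"linear":[-0.05,0,0],"roll":0},
    {"jaw":1,"linear":[-0.12,0,0],"roll":0},
    {"jaw":1,"linear":[-0.146,0.02,-0.04],"roll":0},
    {"jaw":1,"linear":[-0.146,0.04,-0.12],"roll":0},
    {"jaw":1,"linear":[-0.146,0.0617,-0.2],"roll":0},
    {"jaw":1,"linear":[-0.146,0.0617,-0.213],"roll":0},
    {"jaw":1,"linear":[-0.146,0.0617,-0.213],"roll":0},
    {"jaw":1,"linear":[-0.146,0.0617,-0.213],"roll":0},
  ],
)

```text
t: 35.95
tool_pos: [0.5517, 0.0111, 0.1214]
orientation: [1.236, 1.2, -1.222]
force: [0.4, -0.6, -0.3]
opening: 0.0595
```

```bash
python3 - <<'E'
from h import *
go([*b2w(-.003,.06),.0335],-1.46)
c=wrist('w13')
g=cv2.cvtColor(c['pixels'],cv2.COLOR_BGR2GRAY).astype(int)
print(g[250:370:2,290])
E
```

```text
at [0.5517 0.0111 0.1214] phi -1.51 -> linear [ 0.1465  0.0005 -0.0016] mm [87.9  0.3 -1. ] roll -0.002 tilt -1.0 t 36.0 F [ 0.44 -0.63 -0.28] open 0.0595
[159 159 159 159 159 159 159 159 159 158 139 118 116 116 116 116 116 116
 117 117 117 117 121 146 152 146 145 145 144 145 145 145 145 144 145 145
 145 144 143 135 123 117 116 115 114 114 114 114 114 114 114 114 115 116
 124 134 142 143 143 142]
```

Call:
apply_moves(
  series=[
    {"jaw":1,"linear":[0.06,0,-0.001],"roll":0},
    {"jaw":1,"linear":[0.11,0,-0.001],"roll":0},
    {"jaw":1,"linear":[0.138,0,-0.001],"roll":0},
    {"jaw":1,"linear":[0.146,0,-0.001],"roll":0},
    {"jaw":1,"linear":[0.146,0,-0.001],"roll":0},
    {"jaw":1,"linear":[0.146,0,0.007],"roll":0},
    {"jaw":1,"linear":[0.146,0,0.014],"roll":0},
    {"jaw":1,"linear":[0.146,0,0.021],"roll":0},
    {"jaw":1,"linear":[0.146,0,0.028],"roll":0},
    {"jaw":1,"linear":[0.146,0,0.035],"roll":0},
    {"jaw":1,"linear":[0.146,0,0.042],"roll":0},
    {"jaw":1,"linear":[0.146,0,0.049],"roll":0},
    {"jaw":1,"linear":[0.146,0,0.056],"roll":0},
    {"jaw":1,"linear":[0.146,0,0.063],"roll":0},
    {"jaw":1,"linear":[0.146,0,0.068],"roll":0},
    {"jaw":1,"linear":[0.146,0,0.068],"roll":0},
  ],
)

```text
t: 38.0
tool_pos: [0.5509, -0.0294, 0.0334]
orientation: [1.237, 1.199, -1.222]
force: [-0.2, 0.2, -0.7]
opening: 0.06
```

```bash
python3 - <<'E'
from h import *
go([*b2w(0,.013),.033],-1.46)
E
```

```text
at [ 0.5509 -0.0294  0.0334] phi -1.55 -> linear [0.0007 0.0056 0.008 ] mm [0.4 3.3 4.8] roll -0.003 tilt -1.0 t 38.0 F [-0.16  0.22 -0.67] open 0.06
```

Call:
apply_moves(
  series=[
    {"jaw":1,"linear":[0,0,0.003],"roll":0},
    {"jaw":1,"linear":[0,0,0.006],"roll":0},
    {"jaw":1,"linear":[0,0,0.009],"roll":0},
    {"jaw":1,"linear":[0,0,0.01],"roll":0},
    {"jaw":1,"linear":[0,0,0.01],"roll":0},
  ],
)

```text
t: 38.62
tool_pos: [0.5508, -0.0348, 0.0334]
orientation: [1.237, 1.2, -1.222]
force: [1.0, 4.5, 0.7]
opening: 0.06
```

Call:
apply_moves(
  series=[
    {"jaw":1,"linear":[0,0,0.002],"roll":0},
    {"jaw":1,"linear":[0,0,0.003],"roll":0},
    {"jaw":1,"linear":[0,0,0.003],"roll":0},
  ],
)

```text
t: 39.0
tool_pos: [0.5507, -0.0349, 0.0335]
orientation: [1.239, 1.202, -1.22]
force: [-0.3, 10.7, 1.0]
opening: 0.0601
```

Call:
apply_moves(
  series=[
    {"jaw":1,"linear":[0,0.003,0],"roll":0},
    {"jaw":1,"linear":[0,0.006,0],"roll":0},
    {"jaw":1,"linear":[0,0.009,0],"roll":0},
    {"jaw":1,"linear":[0.001,0.012,0],"roll":0},
    {"jaw":1,"linear":[0.001,0.014,0],"roll":0},
    {"jaw":1,"linear":[0.001,0.014,0],"roll":0},
  ],
)

```text
t: 39.75
tool_pos: [0.5576, -0.0349, 0.0324]
orientation: [1.238, 1.205, -1.223]
force: [-8.4, 3.3, 4.7]
opening: 0.0599
```

Call:
apply_moves(
  series=[
    {"jaw":1,"linear":[0,0,0],"roll":0},
    {"jaw":0.1,"linear":[0,0,0],"roll":0},
    {"jaw":-0.3,"linear":[0,0,0],"roll":0},
    {"jaw":-1,"linear":[0,0,0],"roll":0},
    {"jaw":-1,"linear":[0,0,0],"roll":0},
    {"jaw":-1,"linear":[-0.08,0,0],"roll":0},
    {"jaw":-1,"linear":[-0.18,0,0],"roll":0},
    {"jaw":-1,"linear":[-0.27,0,0],"roll":0},
    {"jaw":-1,"linear":[-0.27,0,0],"roll":0},
  ],
)

```text
t: 40.88
tool_pos: [0.5612, -0.0377, 0.201]
orientation: [1.241, 1.195, -1.216]
force: [0.3, 0.5, 0.1]
opening: 0.0927
```

```bash
python3 - <<'E'
from h import *
go([*b2w(-.055,-.097),.2],-91.4)
c=wrist();cv2.imwrite('pics/w14.png',cv2.resize(c['pixels'][130:380,200:440],None,fx=2.4,fy=2.4,interpolation=cv2.INTER_CUBIC))
E
```

```text
at [ 0.5612 -0.0377  0.201 ] phi -1.53 -> linear [-0.0013 -0.1034  0.1781] mm [ -0.8 -62.  106.9] roll 2.996 tilt -0.9999 t 40.9 F [0.29 0.53 0.07] open 0.0927
```

View pics/w14.png

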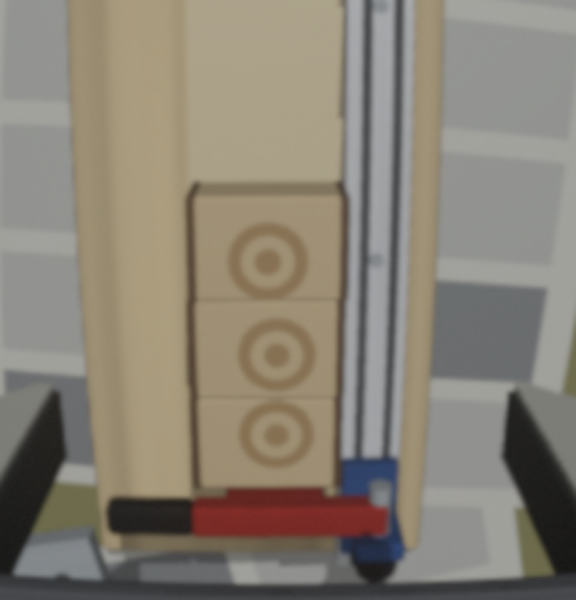

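The row is tight and flush: blocks at columns 190–343 against the fence, the lowest against the red stop. Next I flip the stop up, first turning the jaws above the tab.

Call:
apply_moves(
  series=[
    {"jaw":-1,"linear":[0,-0.05,0.08],"roll":0.34},
    {"jaw":-1,"linear":[0,-0.1034,0.16],"roll":0.68},
    {"jaw":-1,"linear":[0,-0.1034,0.178],"roll":1},
    {"jaw":-1,"linear":[0,-0.1034,0.178],"roll":1},
  ],
)

```text
t: 41.42
tool_pos: [0.4937, -0.1432, 0.1945]
orientation: [1.613, 0.904, -1.596]
force: [0.8, 0.5, 0.1]
opening: 0.0927
```

Call:
apply_moves(
  series=[
    {"jaw":-1,"linear":[0,0,0],"roll":0.34},
    {"jaw":-1,"linear":[0,0,0],"roll":0.68},
    {"jaw":-1,"linear":[0,0,0],"roll":1},
    {"jaw":-1,"linear":[0,0,0],"roll":1},
  ],
)

```text
t: 41.92
tool_pos: [0.4936, -0.1421, 0.1934]
orientation: [1.95, 0.509, -1.939]
force: [0.1, -0.2, -1.3]
opening: 0.0928
```

Call:
apply_moves(
  series=[
    {"jaw":-1,"linear":[0,0,0],"roll":0.34},
    {"jaw":-1,"linear":[0,0,0],"roll":0.68},
    {"jaw":-1,"linear":[0,0,0],"roll":1},
    {"jaw":-1,"linear":[0,0,0],"roll":1},
    {"jaw":-1,"linear":[0,0,0],"roll":1},
  ],
)

```text
t: 42.55
tool_pos: [0.4936, -0.1418, 0.1932]
orientation: [-2.211, 0.003, 2.205]
force: [-0.5, -0.9, 0.6]
opening: 0.0929
```

```bash
python3 - <<'E'
from h import *
go([*b2w(-.055,-.097),.0485],-91.46)
c=wrist('w15')
# black tab blob: find dark pixels near prediction
p=wproj(c,[*b2w(-.051,-.097),.066])[0];print(p)
hsv=cv2.cvtColor(c['pixels'],cv2.COLOR_BGR2HSV)
m=cv2.inRange(hsv,(0,150,60),(6,255,255))|cv2.inRange(hsv,(174,150,60),(180,255,255))
pts=np.argwhere(m)[:,::-1];pts=pts[(abs(pts[:,0]-p[0])<60)&(pts[:,1]<p[1]+20)]
r=cv2.minAreaRect(pts.astype(np.float32));print('red leaf',len(pts),r)
P=wray(c,cv2.boxPoints(r),.066);print(P[:,:2])
E
```

```text
at [ 0.4936 -0.1418  0.1932] phi -90.87 -> linear [ 0.2411  0.0047 -0.004 ] mm [144.7   2.8  -2.4] roll 0.02 tilt -0.9999 t 42.5 F [-0.47 -0.89  0.59] open 0.0929
[321.79820058 231.07061152]
red leaf 1480 ((323.6106872558594, 154.4722137451172), (15.968860626220703, 95.1220703125), 0.8425242304801941)
[[ 0.52446953 -0.13778922]
 [ 0.60001992 -0.14009554]
 [ 0.59968667 -0.15243106]
 [ 0.52412662 -0.15053496]]
```

Call:
apply_moves(
  series=[
    {"jaw":-1,"linear":[0,0.0026,-0.0157],"roll":0.02},
    {"jaw":-1,"linear":[0.09,0.0026,-0.0157],"roll":0.02},
    {"jaw":-1,"linear":[0.18,0.0026,-0.0157],"roll":0.02},
    {"jaw":-1,"linear":[0.23,0.0026,-0.0157],"roll":0.02},
    {"jaw":-1,"linear":[0.24,0.0026,-0.0157],"roll":0.02},
    {"jaw":1,"linear":[0.24,0.0026,-0.0157],"roll":0.02},
    {"jaw":1,"linear":[0.24,0.0026,-0.0157],"roll":0.02},
    {"jaw":1,"linear":[0.24,0.0026,-0.0157],"roll":0.02},
    {"jaw":1,"linear":[0.24,0.0026,-0.0157],"roll":0.02},
    {"jaw":1,"linear":[0.24,0.0026,-0.0157],"roll":0.02},
    {"jaw":1,"linear":[0.24,0.0026,-0.0157],"roll":0.02},
    {"jaw":1,"linear":[0.24,0.0026,-0.0157],"roll":0.02},
    {"jaw":1,"linear":[0.24,0.0026,-0.0157],"roll":0.02},
    {"jaw":1,"linear":[0.24,0.0026,-0.0157],"roll":0.02},
    {"jaw":1,"linear":[0.24,0.0026,-0.0157],"roll":0.02},
  ],
  force=12,
)

```text
t: 44.48
tool_pos: [0.5033, -0.144, 0.0495]
orientation: [-2.206, 0.021, 2.2]
force: [-1.6, -10.0, -0.8]
opening: 0.0144
```

```bash
python3 - <<'E'
from h import *
go([.503,-.1435,.0485],-91.46)
s=read_state();M=R.from_rotvec(s['orientation']).as_matrix()
for q in np.linspace(0,2.22,15):
    d=np.array([-.097*(np.cos(q)-1),0,.097*np.sin(q)]);w=np.array([*(b2w(d[0],0)-BO),d[2]]);print(round(q,2),(M.T@w/.6).round(3))
E
```

```text
at [ 0.5033 -0.144   0.0495] phi -91.57 -> linear [ 0.0016 -0.0009  0.0005] mm [ 1.  -0.5  0.3] roll -0.004 tilt -1.0 t 44.5 F [-1.6  -9.98 -0.79] open 0.0144
0.0 [0. 0. 0.]
0.16 [-0.026 -0.    -0.002]
0.32 [-0.05  -0.    -0.008]
0.48 [-0.074 -0.001 -0.018]
0.63 [-0.096 -0.001 -0.032]
0.79 [-0.115 -0.001 -0.049]
0.95 [-0.131 -0.001 -0.068]
1.11 [-0.145 -0.001 -0.09 ]
1.27 [-0.154 -0.002 -0.114]
1.43 [-0.16  -0.002 -0.139]
1.59 [-0.161 -0.002 -0.164]
1.74 [-0.159 -0.002 -0.19 ]
1.9 [-0.152 -0.002 -0.215]
2.06 [-0.142 -0.002 -0.238]
2.22 [-0.128 -0.002 -0.26 ]
```

Call:
apply_moves(
  series=[
    {"jaw":1,"linear":[-0.026,0,-0.002],"roll":0},
    {"jaw":1,"linear":[-0.05,0,-0.008],"roll":0},
    {"jaw":1,"linear":[-0.074,-0.001,-0.018],"roll":0},
    {"jaw":1,"linear":[-0.096,-0.001,-0.032],"roll":0},
    {"jaw":1,"linear":[-0.115,-0.001,-0.049],"roll":0},
    {"jaw":1,"linear":[-0.131,-0.001,-0.068],"roll":0},
    {"jaw":1,"linear":[-0.145,-0.001,-0.09],"roll":0},
    {"jaw":1,"linear":[-0.154,-0.002,-0.114],"roll":0},
    {"jaw":1,"linear":[-0.16,-0.002,-0.139],"roll":0},
    {"jaw":1,"linear":[-0.161,-0.002,-0.164],"roll":0},
    {"jaw":1,"linear":[-0.159,-0.002,-0.19],"roll":0},
    {"jaw":1,"linear":[-0.152,-0.002,-0.215],"roll":0},
    {"jaw":1,"linear":[-0.142,-0.002,-0.238],"roll":0},
    {"jaw":1,"linear":[-0.128,-0.002,-0.26],"roll":0},
    {"jaw":1,"linear":[-0.128,-0.002,-0.26],"roll":0},
    {"jaw":1,"linear":[-0.128,-0.002,-0.26],"roll":0},
  ],
)

```text
t: 46.48
tool_pos: [0.6604, -0.1482, 0.128]
orientation: [-2.21, 0.022, 2.198]
force: [4.3, -3.7, 2.6]
opening: 0.0139
```

Call:
apply_moves(
  series=[
    {"jaw":0.4,"linear":[0,0,0],"roll":0},
    {"jaw":0,"linear":[0,0,0],"roll":0},
    {"jaw":-0.5,"linear":[0,0,0],"roll":0},
    {"jaw":-0.5,"linear":[0,0,0],"roll":0},
    {"jaw":-1,"linear":[-0.06,0,0],"roll":0},
    {"jaw":-1,"linear":[-0.12,0,0],"roll":0},
    {"jaw":-1,"linear":[-0.16,0,0],"roll":0},
    {"jaw":-1,"linear":[-0.16,0,0.03],"roll":0},
    {"jaw":-1,"linear":[-0.16,0,0.03],"roll":0},
  ],
)

```text
t: 47.6
tool_pos: [0.6415, -0.1484, 0.2244]
orientation: [-2.21, 0.022, 2.198]
force: [0.4, 0.4, -0.3]
opening: 0.0928
```

```bash
python3 - <<'E'
from h import *
np.set_printoptions(precision=4,suppress=True)
go([.392,-.2196,.2],-170)
c=wrist();cv2.imwrite('pics/w16.png',c['pixels'])
t=snap('top');
for q in(1.7,1.9,2.1,2.2,2.3):
    x,y=b2w(.044-.113*np.cos(q),-.097);print(q,wproj(c,[x,y,.06+.113*np.sin(q)]))
g=cv2.cvtColor(c['pixels'],cv2.COLOR_BGR2GRAY)
hsv=cv2.cvtColor(c['pixels'],cv2.COLOR_BGR2HSV)
m=cv2.inRange(hsv,(0,150,50),(6,255,255));m[:,:280]=0;m[:,370:]=0
p=np.argwhere(m)[:,::-1];print('red',len(p),p.min(0),p.max(0))
print(g[200:330:3,322])
# handle in top view
h=cv2.cvtColor(t['pixels'],cv2.COLOR_BGR2HSV);mm=cv2.inRange(h,(0,80,20),(14,255,120));M=np.zeros_like(mm);M[260:330,390:420]=mm[260:330,390:420]
p=np.argwhere(M)[:,::-1].astype(np.float32);r=cv2.minAreaRect(p);P=ray_plane(t,cv2.boxPoints(r),.042)[:,:2];print('handle',len(p),r,P.mean(0))
E
```

```text
at [ 0.6415 -0.1484  0.2244] phi -91.57 -> linear [0.0373 0.1303 0.4126] mm [ 22.4  78.2 247.5] roll 2.614 tilt -1.0 t 47.6 F [ 0.42  0.42 -0.35] open 0.0928
1.7 [[316.5628 316.3261]]
1.9 [[316.5353 282.5769]]
2.1 [[316.5957 248.1006]]
2.2 [[316.6566 231.78  ]]
2.3 [[316.7347 216.6227]]
red 679 [310 256] [325 304]
[158 157 158 157 157 157 158 157 152  69  42  43  42  41  38  38  36  36
  41  54  57  69  69  69  68  68  68  69  69  69  69  68  69  58  52  65
 108 112 113 112 111 126 163 166]
handle 265 ((404.6943359375, 293.86981201171875), (28.99472999572754, 9.152997016906738), 79.3803482055664) [ 0.393  -0.2195]
```

Stop is up at about 2.2 rad (tab tip at row 227). Now the bar.

Call:
apply_moves(
  series=[
    {"jaw":-1,"linear":[0,0.03,0.09],"roll":-0.2},
    {"jaw":-1,"linear":[0,0.06,0.18],"roll":-0.386},
    {"jaw":-1,"linear":[0,0.09,0.27],"roll":-0.386},
    {"jaw":-1,"linear":[0,0.12,0.36],"roll":-0.386},
    {"jaw":-1,"linear":[0.037,0.13,0.412],"roll":-0.386},
    {"jaw":-1,"linear":[0.037,0.13,0.412],"roll":-0.386},
    {"jaw":-1,"linear":[0.037,0.13,0.412],"roll":-0.386},
  ],
)

```text
t: 48.58
tool_pos: [0.3936, -0.2195, 0.2]
orientation: [2.14, 0.194, -2.126]
force: [0.0, 0.1, 1.1]
opening: 0.0931
```

```bash
python3 - <<'E'
from h import *
go([.393,-.2195,.02],-80)
c=wrist('w17');u=wproj(c,[.393,-.2195,.042])[0]
hsv=cv2.cvtColor(c['pixels'],cv2.COLOR_BGR2HSV);m=cv2.inRange(hsv,(0,70,20),(15,255,130))
m=cv2.morphologyEx(m,cv2.MORPH_OPEN,np.ones((3,3)))
cs,_=cv2.findContours(m,cv2.RETR_EXTERNAL,cv2.CHAIN_APPROX_NONE)
for k in sorted(cs,key=cv2.contourArea)[-4:]:
    W=wray(c,k.reshape(-1,2),.042)[:,:2];print(u,k.reshape(-1,2).mean(0),cv2.contourArea(k),cv2.minAreaRect((W*1000).astype(np.float32)))
E
```

```text
at [ 0.3936 -0.2195  0.2   ] phi -80.0 -> linear [0.3001 0.0018 0.0031] mm [180.    1.1   1.9] roll -0.0 tilt -1.0 t 48.6 F [0.03 0.11 1.08] open 0.0931
[319.5129688  231.42807495] [238.      68.4375] 54.0 ((525.5641479492188, -124.04150390625), (20.574878692626953, 3.283421277999878), 88.59703063964844)
[319.5129688  231.42807495] [179.          61.61363636] 90.0 ((527.890380859375, -66.82463836669922), (43.097618103027344, 3.247483015060425), 87.44534301757812)
[319.5129688  231.42807495] [497.46363636 119.25454545] 183.0 ((531.9920654296875, -365.0796203613281), (11.615817070007324, 51.36135482788086), 8.275936126708984)
[319.5129688  231.42807495] [320.65 229.5 ] 1496.0 ((394.1048583984375, -220.16952514648438), (67.91607666015625, 19.015586853027344), 10.50695514678955)
```

Call:
apply_moves(
  series=[
    {"jaw":-1,"linear":[0.1,0.0008,0],"roll":-0.017},
    {"jaw":-1,"linear":[0.2,0.0008,0],"roll":-0.017},
    {"jaw":-1,"linear":[0.28,0.0008,0],"roll":-0.017},
    {"jaw":-1,"linear":[0.299,0.0008,0],"roll":-0.017},
    {"jaw":-1,"linear":[0.299,0.0008,0],"roll":-0.017},
    {"jaw":1,"linear":[0.299,0.0008,0],"roll":-0.017},
    {"jaw":1,"linear":[0.299,0.0008,0],"roll":-0.017},
    {"jaw":1,"linear":[0.299,0.0008,0],"roll":-0.017},
    {"jaw":1,"linear":[0.299,0.0008,0],"roll":-0.017},
    {"jaw":1,"linear":[0.299,0.0008,0],"roll":-0.017},
    {"jaw":1,"linear":[0.299,0.0008,0],"roll":-0.017},
    {"jaw":1,"linear":[0.299,0.0008,0],"roll":-0.017},
    {"jaw":1,"linear":[0.299,0.0008,0],"roll":-0.017},
    {"jaw":1,"linear":[0.299,0.0008,0],"roll":-0.017},
    {"jaw":1,"linear":[0.299,0.0008,0],"roll":-0.017},
  ],
  force=50,
)

```text
t: 50.5
tool_pos: [0.3952, -0.2189, 0.0209]
orientation: [2.135, 0.203, -2.12]
force: [1.0, -2.0, -2.6]
opening: 0.0216
```

```bash
python3 - <<'E'
from h import *
go([*b2w(-.1,-.05),.13],-1.46)
E
```

```text
at [ 0.3952 -0.2189  0.0209] phi -79.46 -> linear [-0.1797 -0.187  -0.1332] mm [-107.8 -112.2  -79.9] roll -2.6 tilt -1.0 t 50.5 F [ 1.04 -2.03 -2.59] open 0.0216
```

Bar gripped (21.6 mm). Lift, turn to line up with the row, and check the grip.

Call:
apply_moves(
  series=[
    {"jaw":1,"linear":[-0.04,0,0],"roll":0},
    {"jaw":1,"linear":[-0.1,0,0],"roll":0},
    {"jaw":1,"linear":[-0.16,0,0],"roll":-0.2},
    {"jaw":1,"linear":[-0.183,0,0],"roll":-0.45},
    {"jaw":1,"linear":[-0.183,-0.03,0],"roll":-0.7},
    {"jaw":1,"linear":[-0.183,-0.06,0],"roll":-0.9},
    {"jaw":1,"linear":[-0.183,-0.09,0],"roll":-1},
    {"jaw":1,"linear":[-0.183,-0.09,0],"roll":-1},
  ],
)

```text
t: 51.5
tool_pos: [0.3838, -0.1649, 0.1301]
orientation: [1.819, 0.676, -1.805]
force: [0.9, -0.8, -7.4]
opening: 0.0216
```

Call:
apply_moves(
  series=[
    {"jaw":1,"linear":[0,0,0],"roll":-0.3},
    {"jaw":1,"linear":[0,0,0],"roll":-0.6},
    {"jaw":1,"linear":[0,0,0],"roll":-0.9},
    {"jaw":1,"linear":[0,0,0],"roll":-1},
    {"jaw":1,"linear":[0,0,0],"roll":-1},
  ],
)

```text
t: 52.12
tool_pos: [0.3836, -0.165, 0.1297]
orientation: [1.464, 1.034, -1.449]
force: [0.1, 0.4, -7.3]
opening: 0.0217
```

Call:
apply_moves(
  series=[
    {"jaw":1,"linear":[0,0,0],"roll":-0.3},
    {"jaw":1,"linear":[0,0,0],"roll":-0.55},
    {"jaw":1,"linear":[0,0,0],"roll":-0.6},
    {"jaw":1,"linear":[0,0,0],"roll":-0.6},
    {"jaw":1,"linear":[0,0,0],"roll":-0.6},
  ],
)

```text
t: 52.75
tool_pos: [0.3835, -0.165, 0.1297]
orientation: [1.238, 1.199, -1.223]
force: [0.6, -0.7, -8.3]
opening: 0.0216
```

```bash
python3 - <<'E'
from h import *
go([*(b2w(0,-.008)+[.0005,0]),.13],-1.46)
c=wrist();cv2.imwrite('pics/w18.png',c['pixels'])
hsv=cv2.cvtColor(c['pixels'],cv2.COLOR_BGR2HSV);m=cv2.inRange(hsv,(0,70,20),(15,255,130));m[:200]=0;m[400:]=0
cs,_=cv2.findContours(cv2.morphologyEx(m,cv2.MORPH_OPEN,np.ones((3,3))),cv2.RETR_EXTERNAL,cv2.CHAIN_APPROX_NONE)
for k in sorted(cs,key=cv2.contourArea)[-3:]:print(cv2.contourArea(k),cv2.minAreaRect(k))
E
```

```text
at [ 0.3835 -0.165   0.1297] phi -1.63 -> linear [ 0.0022  0.2789 -0.1908] mm [   1.3  167.4 -114.5] roll -0.006 tilt -1.0 t 52.8 F [ 0.58 -0.74 -8.35] open 0.0216
41.0 ((506.0, 207.5), (15.0, 4.0), 90.0)
1330.0 ((611.5294799804688, 241.88238525390625), (63.54433059692383, 28.619203567504883), 14.03624439239502)
5710.0 ((318.0, 309.5), (125.0, 48.0), 90.0)
```

View pics/w18.png

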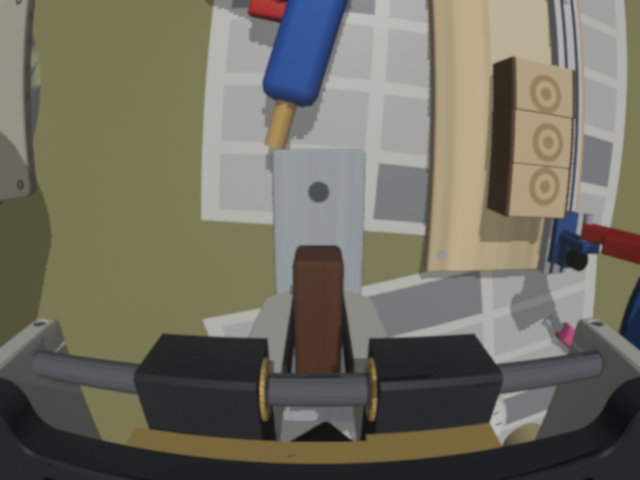

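The bar is held level and lined up, the row is intact at (545,140) and the stop is up at (610,240). I move over the row, sideways first, then in.

Call:
apply_moves(
  series=[
    {"jaw":1,"linear":[0,0,-0.05],"roll":0},
    {"jaw":1,"linear":[0,0.02,-0.12],"roll":0},
    {"jaw":1,"linear":[0,0.06,-0.18],"roll":-0.003},
    {"jaw":1,"linear":[0,0.12,-0.191],"roll":-0.006},
    {"jaw":1,"linear":[0,0.18,-0.191],"roll":-0.006},
    {"jaw":1,"linear":[0,0.24,-0.191],"roll":-0.006},
    {"jaw":1,"linear":[0,0.27,-0.191],"roll":-0.006},
    {"jaw":1,"linear":[0,0.279,-0.191],"roll":-0.006},
    {"jaw":1,"linear":[0,0.279,-0.191],"roll":-0.006},
    {"jaw":1,"linear":[0,0.279,-0.191],"roll":-0.006},
  ],
)

```text
t: 54.05
tool_pos: [0.5533, -0.0551, 0.1312]
orientation: [1.236, 1.201, -1.221]
force: [-0.1, -0.7, -7.3]
opening: 0.0215
```

```bash
python3 - <<'E'
from h import *
go([*(b2w(0,-.008)+[.0005,0]),.072],-1.46)
E
```

```text
at [ 0.5533 -0.0551  0.1312] phi -1.44 -> linear [0.0986 0.001  0.0012] mm [59.2  0.6  0.7] roll 0.001 tilt -1.0 t 54.0 F [-0.14 -0.7  -7.27] open 0.0215
```

Correction: the contact readings (0.5554 at y -70, 0.5576 at y +10) give BO.x = 0.5572, since I had a sign slip there. The bar therefore goes 4 mm further towards the fence.

Call:
apply_moves(
  series=[
    {"jaw":1,"linear":[0.03,0.007,0.001],"roll":0},
    {"jaw":1,"linear":[0.06,0.007,0.001],"roll":0},
    {"jaw":1,"linear":[0.085,0.007,0.001],"roll":0},
    {"jaw":1,"linear":[0.095,0.007,0.001],"roll":0},
    {"jaw":1,"linear":[0.0985,0.007,0.001],"roll":0},
    {"jaw":1,"linear":[0.0985,0.007,0.001],"roll":0},
  ],
)

```text
t: 54.8
tool_pos: [0.5581, -0.0553, 0.0725]
orientation: [1.236, 1.201, -1.221]
force: [-0.0, -1.4, -7.5]
opening: 0.0216
```

Call:
apply_moves(
  series=[
    {"jaw":1,"linear":[0.002,0,0],"roll":0},
    {"jaw":1,"linear":[0.003,0,0],"roll":0},
    {"jaw":1,"linear":[0.003,0,0],"roll":0},
  ],
)

```text
t: 55.18
tool_pos: [0.5582, -0.0553, 0.0708]
orientation: [1.236, 1.2, -1.22]
force: [0.4, 0.5, -8.3]
opening: 0.0218
```

Call:
apply_moves(
  series=[
    {"jaw":1,"linear":[0.002,0,0],"roll":0},
    {"jaw":1,"linear":[0.003,0,0],"roll":0},
    {"jaw":1,"linear":[0.003,0,0],"roll":0},
  ],
)

```text
t: 55.55
tool_pos: [0.5585, -0.0553, 0.07]
orientation: [1.236, 1.2, -1.22]
force: [-4.9, 1.1, 5.4]
opening: 0.0217
```

In contact (vertical force went from -8 to +5 N). Release and rise.

Call:
apply_moves(
  series=[
    {"jaw":1,"linear":[-0.001,0,0],"roll":0},
    {"jaw":0.6,"linear":[-0.001,0,0],"roll":0},
    {"jaw":0.4,"linear":[-0.001,0,0],"roll":0},
    {"jaw":0,"linear":[-0.001,0,0],"roll":0},
    {"jaw":0,"linear":[-0.001,0,0],"roll":0},
    {"jaw":0,"linear":[-0.05,0,0],"roll":0},
    {"jaw":0,"linear":[-0.14,0,0],"roll":0},
    {"jaw":-1,"linear":[-0.22,0,0],"roll":0},
    {"jaw":-1,"linear":[-0.23,0,0],"roll":0},
    {"jaw":-1,"linear":[-0.23,0,0],"roll":0},
  ],
)

```text
t: 56.8
tool_pos: [0.5581, -0.0565, 0.2082]
orientation: [1.236, 1.199, -1.219]
force: [0.6, 0.6, -0.3]
opening: 0.0716
```

```bash
sed -i 's/^BO=.*/BO=np.array([.5572,-.0473]);BT=-.0255/' h.py; python3 - <<'E'
from h import *
np.set_printoptions(precision=4,suppress=True)
go([.531,-.36,.2],90)
c=wrist('w19');t=snap('top','top19');snap('scene','scene19')
hsv=cv2.cvtColor(c['pixels'],cv2.COLOR_BGR2HSV);u=wproj(c,[*b2w(0,-.008),.091])[0]
m=cv2.inRange(hsv,(0,70,20),(15,255,130));cs,_=cv2.findContours(cv2.morphologyEx(m,cv2.MORPH_OPEN,np.ones((3,3))),cv2.RETR_EXTERNAL,cv2.CHAIN_APPROX_NONE)
k=min(cs,key=lambda k:np.hypot(*(k.reshape(-1,2).mean(0)-u)) if cv2.contourArea(k)>300 else 1e9)
W=wray(c,k.reshape(-1,2),.091)[:,:2];print('handle',u,k.reshape(-1,2).mean(0),cv2.minAreaRect((W*1000).astype(np.float32)),'want',b2w(0,-.008))
h=cv2.cvtColor(t['pixels'],cv2.COLOR_BGR2HSV);m=cv2.inRange(h,(5,180,150),(15,255,255));M=np.zeros_like(m);M[210:260,430:500]=m[210:260,430:500]
p=np.argwhere(M)[:,::-1].astype(np.float32);r=cv2.minAreaRect(p);print('key',r,ray_plane(t,[r[0]],.075))
P=ray_plane(t,cv2.boxPoints(r),.075)[:,:2];e=P-np.roll(P,-1,0);print(np.linalg.norm(e,axis=1),np.degrees(np.arctan2(e[:,1],e[:,0])))
a=cv2.resize(c['pixels'][40:370,150:470],None,fx=1.2,fy=1.2);b=cv2.resize(t['pixels'][170:330,280:520],None,fx=1.65,fy=1.65)
H=max(a.shape[0],b.shape[0]);pad=lambda x:cv2.copyMakeBorder(x,0,H-x.shape[0],0,0,cv2.BORDER_CONSTANT)
cv2.imwrite('pics/m19.png',np.hstack([pad(a),pad(b)]))
E
```

```text
at [ 0.5581 -0.0565  0.2082] phi -1.43 -> linear [ 0.0093 -0.0325  0.5068] mm [  5.6 -19.5 304.1] roll 2.952 tilt -0.9999 t 56.8 F [ 0.64  0.65 -0.26] open 0.0716
handle [315.6906 242.5101] [317.1408 241.5   ] ((557.959716796875, -55.567222595214844), (68.76324462890625, 19.234729766845703), 89.03096771240234) want [ 0.557  -0.0553]
key ((0.0, 0.0), (0.0, 0.0), 0.0) [[1.1111 0.7666 0.075 ]]
[0. 0. 0. 0.] [0. 0. 0. 0.]
```

The bar lies where wanted: handle at (0.558, -0.0556) against a wanted (0.557, -0.0553), along the row. Next I go above the timer.

Call:
apply_moves(
  series=[
    {"jaw":-1,"linear":[0,-0.005,0.08],"roll":-0.2},
    {"jaw":-1,"linear":[0,-0.012,0.17],"roll":-0.32},
    {"jaw":-1,"linear":[0,-0.018,0.26],"roll":-0.32},
    {"jaw":-1,"linear":[0,-0.024,0.35],"roll":-0.32},
    {"jaw":-1,"linear":[0,-0.03,0.44],"roll":-0.32},
    {"jaw":-1,"linear":[0,-0.0325,0.507],"roll":-0.32},
    {"jaw":-1,"linear":[0,-0.0325,0.507],"roll":-0.32},
    {"jaw":-1,"linear":[0,-0.0325,0.507],"roll":-0.32},
  ],
)

```text
t: 57.95
tool_pos: [0.5291, -0.359, 0.2014]
orientation: [1.112, 1.281, -1.098]
force: [-0.3, 0.1, 0.1]
opening: 0.0932
```

```bash
cat >> h.py <<'E'
def key():
    c=wrist();hsv=cv2.cvtColor(c['pixels'],cv2.COLOR_BGR2HSV)
    u=wproj(c,[.531,-.36,.075])[0];m=cv2.inRange(hsv,(3,170,90),(16,255,255))
    cs,_=cv2.findContours(m,cv2.RETR_EXTERNAL,cv2.CHAIN_APPROX_NONE);k=min(cs,key=lambda k:np.hypot(*(k.reshape(-1,2).mean(0)-u)) if cv2.contourArea(k)>80 else 1e9)
    W=wray(c,k.reshape(-1,2),.075)[:,:2];print('key',u,k.reshape(-1,2).mean(0),cv2.contourArea(k),cv2.minAreaRect((W*1000).astype(np.float32)))
    return c
E
python3 - <<'E'
from h import *
go([.531,-.36,.052],8.3);key()
E
```

```text
at [ 0.5291 -0.359   0.2014] phi 8.15 -> linear [0.249  0.0026 0.0048] mm [149.4   1.5   2.9] roll -0.005 tilt -0.9999 t 58.0 F [-0.26  0.15  0.06] open 0.0932
key [319.70626506 242.71948816] [618.49484536 228.65979381] 818.5 ((840.5357666015625, -299.0347595214844), (45.80060577392578, 42.27602005004883), 8.117382049560547)
```

```bash
python3 - <<'E'
from h import *
c=wrist('w20');hsv=cv2.cvtColor(c['pixels'],cv2.COLOR_BGR2HSV);print(hsv[244,300:340:4].tolist());print(hsv[225:275:6,320].tolist())
E
```

```text
[[40, 5, 148], [75, 4, 114], [105, 13, 78], [10, 140, 124], [11, 161, 166], [11, 161, 166], [11, 153, 150], [105, 14, 106], [70, 6, 139], [45, 6, 177]]
[[11, 159, 167], [11, 160, 167], [12, 160, 167], [12, 162, 167], [11, 161, 166], [11, 52, 167], [12, 47, 167], [12, 48, 165], [42, 8, 167]]
```

```bash
sed -i 's/(3,170,90),(16,255,255)/(3,110,90),(16,255,255)/' h.py; python3 - <<'E'
from h import *
key()
E
```

```text
key [318.81011164 242.86581141] [317.66049383 242.18518519] 614.0 ((529.4566040039062, -357.0150451660156), (10.702449798583984, 50.145572662353516), 8.475064277648926)
```

Key found at (0.530, -0.358), wing at 98°. I go down and clamp.

Call:
apply_moves(
  series=[
    {"jaw":-1,"linear":[0.09,0.0015,0],"roll":-0.005},
    {"jaw":-1,"linear":[0.17,0.0015,0],"roll":-0.005},
    {"jaw":-1,"linear":[0.23,0.0015,0],"roll":-0.005},
    {"jaw":-1,"linear":[0.246,0.0015,0],"roll":-0.005},
    {"jaw":-1,"linear":[0.246,0.0015,0],"roll":-0.005},
    {"jaw":1,"linear":[0.246,0.0015,0],"roll":-0.005},
    {"jaw":1,"linear":[0.246,0.0015,0],"roll":-0.005},
    {"jaw":1,"linear":[0.246,0.0015,0],"roll":-0.005},
    {"jaw":1,"linear":[0.246,0.0015,0],"roll":-0.005},
    {"jaw":1,"linear":[0.246,0.0015,0],"roll":-0.005},
    {"jaw":1,"linear":[0.246,0.0015,0],"roll":-0.005},
    {"jaw":1,"linear":[0.246,0.0015,0],"roll":-0.005},
    {"jaw":1,"linear":[0.246,0.0015,0],"roll":-0.005},
    {"jaw":1,"linear":[0.246,0.0015,0],"roll":-0.005},
    {"jaw":1,"linear":[0.246,0.0015,0],"roll":-0.005},
    {"jaw":1,"linear":[0.246,0.0015,0],"roll":-0.005},
  ],
  force=58,
)

```text
t: 60.1
tool_pos: [0.5299, -0.3571, 0.055]
orientation: [1.108, 1.282, -1.096]
force: [-5.4, -0.3, 2.8]
opening: 0.0116
```

Call:
apply_moves(
  series=[
    {"jaw":1,"linear":[0,0,0],"roll":0.25},
    {"jaw":1,"linear":[0,0,0],"roll":0.5},
    {"jaw":1,"linear":[0,0,0],"roll":0.75},
    {"jaw":1,"linear":[0,0,0],"roll":1},
    {"jaw":1,"linear":[0,0,0],"roll":1},
    {"jaw":1,"linear":[0,0,0],"roll":1},
  ],
)

```text
t: 60.85
tool_pos: [0.5315, -0.3573, 0.0551]
orientation: [1.489, 1.013, -1.476]
force: [7.3, -1.4, -5.3]
opening: 0.0113
```

```bash
python3 - <<'E'
from h import *
go([.53,-.3585,.054]);s=read_state();print(s['q'][5],s['wrist_torque'],s['force'])
E
```

```text
at [ 0.5315 -0.3573  0.0551] phi -21.61 -> linear [ 0.0017 -0.0016  0.0028] mm [ 1.  -1.   1.7] roll None tilt -1.0 t 60.9 F [ 7.35 -1.43 -5.29] open 0.0113
-0.3025430370092825 [-0.37670913 -1.4891615  -0.09138816] [ 7.3453968  -1.42793573 -5.29230107]
```

Call:
apply_moves(
  series=[
    {"jaw":1,"linear":[0,0,0],"roll":0.25},
    {"jaw":1,"linear":[0,0,0],"roll":0.5},
    {"jaw":1,"linear":[0,0,0],"roll":0.75},
    {"jaw":1,"linear":[0,0,0],"roll":1},
    {"jaw":1,"linear":[0,0,0],"roll":1},
    {"jaw":1,"linear":[0,0,0],"roll":1},
  ],
)

```text
t: 61.6
tool_pos: [0.533, -0.3584, 0.0551]
orientation: [1.844, 0.643, -1.829]
force: [6.5, -4.9, -7.2]
opening: 0.0115
```

Call:
apply_moves(
  series=[
    {"jaw":1,"linear":[0,0,0],"roll":0.25},
    {"jaw":1,"linear":[0,0,0],"roll":0.5},
    {"jaw":1,"linear":[0,0,0],"roll":0.75},
    {"jaw":1,"linear":[0,0,0],"roll":1},
    {"jaw":1,"linear":[0,0,0],"roll":1},
    {"jaw":1,"linear":[0,0,0],"roll":1},
  ],
)

```text
t: 62.35
tool_pos: [0.5337, -0.36, 0.0551]
orientation: [2.156, 0.16, -2.138]
force: [3.7, -7.5, -6.2]
opening: 0.0118
```

Call:
apply_moves(
  series=[
    {"jaw":1,"linear":[0,0,0],"roll":0.25},
    {"jaw":1,"linear":[0,0,0],"roll":0.5},
    {"jaw":1,"linear":[0,0,0],"roll":0.75},
    {"jaw":1,"linear":[0,0,0],"roll":1},
    {"jaw":1,"linear":[0,0,0],"roll":1},
    {"jaw":1,"linear":[0,0,0],"roll":1},
  ],
)

```text
t: 63.1
tool_pos: [0.5335, -0.3618, 0.055]
orientation: [-2.021, 0.383, 2.005]
force: [-0.3, -6.6, -3.0]
opening: 0.0115
```

```bash
python3 - <<'E'
from h import *
go([.53,-.3585,.054]);s=read_state();print(s['q'][5],s['wrist_torque'],s['force'])
E
```

```text
at [ 0.5335 -0.3618  0.055 ] phi -111.69 -> linear [ 0.0017 -0.0029  0.0075] mm [ 1.  -1.7  4.5] roll None tilt -1.0 t 63.1 F [-0.33 -6.61 -3.  ] open 0.0115
1.2685827378342727 [-1.45399302  0.05912091 -0.06337364] [-0.32624848 -6.61136752 -2.99626677]
```

Call:
apply_moves(
  series=[
    {"jaw":1,"linear":[0,0,0],"roll":0.25},
    {"jaw":1,"linear":[0,0,0],"roll":0.5},
    {"jaw":1,"linear":[0,0,0],"roll":0.75},
    {"jaw":1,"linear":[0,0,0],"roll":1},
    {"jaw":1,"linear":[0,0,0],"roll":1},
    {"jaw":1,"linear":[0,0,0],"roll":1},
  ],
)

```text
t: 63.85
tool_pos: [0.5325, -0.3632, 0.0551]
orientation: [-1.687, 0.813, 1.675]
force: [-4.1, -5.6, 0.4]
opening: 0.0113
```

Call:
apply_moves(
  series=[
    {"jaw":1,"linear":[0,0,0],"roll":0.25},
    {"jaw":1,"linear":[0,0,0],"roll":0.5},
    {"jaw":1,"linear":[0,0,0],"roll":0.75},
    {"jaw":1,"linear":[0,0,0],"roll":1},
    {"jaw":1,"linear":[0,0,0],"roll":1},
    {"jaw":1,"linear":[0,0,0],"roll":1},
  ],
)

```text
t: 64.6
tool_pos: [0.5309, -0.3639, 0.055]
orientation: [-1.317, 1.136, 1.311]
force: [-8.4, -1.0, 4.3]
opening: 0.0116
```

Call:
apply_moves(
  series=[
    {"jaw":1,"linear":[0,0,0],"roll":0.2},
    {"jaw":1,"linear":[0,0,0],"roll":0.35},
    {"jaw":1,"linear":[0,0,0],"roll":0.35},
    {"jaw":0,"linear":[0,0,0],"roll":0.35},
    {"jaw":-1,"linear":[0,0,0],"roll":0.35},
    {"jaw":-1,"linear":[0,0,0],"roll":0.35},
    {"jaw":-1,"linear":[-0.05,0,0],"roll":0.35},
    {"jaw":-1,"linear":[-0.1,0,0],"roll":0.35},
    {"jaw":-1,"linear":[-0.1,0,0],"roll":0.35},
    {"jaw":-1,"linear":[-0.1,0,0],"roll":0.35},
  ],
)

```text
t: 65.85
tool_pos: [0.5304, -0.3635, 0.1142]
orientation: [-1.183, 1.226, 1.177]
force: [0.4, -0.8, -0.8]
opening: 0.0765
```

```bash
python3 - <<'E'
from h import *
go([.53,-.3585,.054]);s=read_state();print(s['q'][5],s['wrist_torque'],s['force']);
E
```

```text
at [ 0.5304 -0.3635  0.1142] phi 177.76 -> linear [0.1002 0.0014 0.0084] mm [60.1  0.8  5.1] roll None tilt -1.0 t 65.8 F [ 0.45 -0.77 -0.83] open 0.0765
2.4990714268782916 [ 0.13459209 -0.04267416  0.02020799] [ 0.44729889 -0.77426476 -0.8331159 ]
```

3.33 rad wound so far. I turn back half a turn, clear of the key, for a second grip.

Call:
apply_moves(
  series=[
    {"jaw":-1,"linear":[0,0,0.005],"roll":-0.34},
    {"jaw":-1,"linear":[0,0,0.005],"roll":-0.68},
    {"jaw":-1,"linear":[0,0,0.005],"roll":-1},
    {"jaw":-1,"linear":[0,0,0.005],"roll":-1},
  ],
)

```text
t: 66.35
tool_pos: [0.5297, -0.3598, 0.1122]
orientation: [-1.556, 0.939, 1.555]
force: [0.3, 0.0, 0.9]
opening: 0.0929
```

Call:
apply_moves(
  series=[
    {"jaw":-1,"linear":[0,0,0],"roll":-0.34},
    {"jaw":-1,"linear":[0,0,0],"roll":-0.68},
    {"jaw":-1,"linear":[0,0,0],"roll":-1},
    {"jaw":-1,"linear":[0,0,0],"roll":-1},
  ],
)

```text
t: 66.85
tool_pos: [0.5293, -0.3595, 0.1112]
orientation: [-1.898, 0.553, 1.899]
force: [0.1, -0.1, -0.6]
opening: 0.0927
```

Call:
apply_moves(
  series=[
    {"jaw":-1,"linear":[0,0,0],"roll":-0.34},
    {"jaw":-1,"linear":[0,0,0],"roll":-0.68},
    {"jaw":-1,"linear":[0,0,0],"roll":-1},
    {"jaw":-1,"linear":[0,0,0],"roll":-1},
  ],
)

```text
t: 67.35
tool_pos: [0.5291, -0.3593, 0.1106]
orientation: [-2.194, 0.053, 2.195]
force: [0.7, -0.3, -0.6]
opening: 0.0928
```

Call:
apply_moves(
  series=[
    {"jaw":-1,"linear":[0,0,0],"roll":-0.34},
    {"jaw":-1,"linear":[0,0,0],"roll":-0.68},
    {"jaw":-1,"linear":[0,0,0],"roll":-1},
    {"jaw":-1,"linear":[0,0,0],"roll":-1},
  ],
)

```text
t: 67.85
tool_pos: [0.5289, -0.3592, 0.1103]
orientation: [1.963, 0.468, -1.964]
force: [-0.6, -0.5, 0.5]
opening: 0.0929
```

Call:
apply_moves(
  series=[
    {"jaw":-1,"linear":[0,0,0],"roll":-0.34},
    {"jaw":-1,"linear":[0,0,0],"roll":-0.68},
    {"jaw":-1,"linear":[0,0,0],"roll":-1},
    {"jaw":-1,"linear":[0,0,0],"roll":-1},
  ],
)

```text
t: 68.35
tool_pos: [0.5289, -0.3592, 0.1102]
orientation: [1.63, 0.873, -1.629]
force: [0.9, -0.6, -0.3]
opening: 0.0928
```

Call:
apply_moves(
  series=[
    {"jaw":-1,"linear":[0,0,0],"roll":-0.34},
    {"jaw":-1,"linear":[0,0,0],"roll":-0.68},
    {"jaw":-1,"linear":[0,0,0],"roll":-1},
    {"jaw":-1,"linear":[0,0,0],"roll":-1},
    {"jaw":-1,"linear":[0,0,0],"roll":-1},
  ],
)

```text
t: 68.97
tool_pos: [0.5288, -0.3592, 0.1102]
orientation: [1.265, 1.176, -1.263]
force: [0.3, 0.2, -0.3]
opening: 0.0929
```

```bash
python3 - <<'E'
from h import *
go([.5304,-.3605,.054],-2.2);key()
E
```

```text
at [ 0.5288 -0.3592  0.1102] phi -4.24 -> linear [0.0936 0.0029 0.0023] mm [56.2  1.7  1.4] roll -0.068 tilt -1.0 t 69.0 F [ 0.32  0.19 -0.25] open 0.0929
key [321.79923846 283.31120849] [320.30051813 275.70984456] 1482.5 ((530.4038696289062, -356.228759765625), (53.4289665222168, 11.251145362854004), 88.00984954833984)
```

Call:
apply_moves(
  series=[
    {"jaw":-1,"linear":[0.04,0.0029,0.0023],"roll":-0.07},
    {"jaw":-1,"linear":[0.085,0.0029,0.0023],"roll":-0.07},
    {"jaw":-1,"linear":[0.0936,0.0029,0.0023],"roll":-0.07},
    {"jaw":-1,"linear":[0.0936,0.0029,0.0023],"roll":-0.07},
    {"jaw":1,"linear":[0.0936,0.0029,0.0023],"roll":-0.07},
    {"jaw":1,"linear":[0.0936,0.0029,0.0023],"roll":-0.07},
    {"jaw":1,"linear":[0.0936,0.0029,0.0023],"roll":-0.07},
    {"jaw":1,"linear":[0.0936,0.0029,0.0023],"roll":-0.07},
    {"jaw":1,"linear":[0.0936,0.0029,0.0023],"roll":-0.07},
    {"jaw":1,"linear":[0.0936,0.0029,0.0023],"roll":-0.07},
    {"jaw":1,"linear":[0.0936,0.0029,0.0023],"roll":-0.07},
    {"jaw":1,"linear":[0.0936,0.0029,0.0023],"roll":-0.07},
    {"jaw":1,"linear":[0.0936,0.0029,0.0023],"roll":-0.07},
    {"jaw":1,"linear":[0.0936,0.0029,0.0023],"roll":-0.07},
    {"jaw":1,"linear":[0.0936,0.0029,0.0023],"roll":-0.07},
  ],
)

```text
t: 70.9
tool_pos: [0.5304, -0.3605, 0.054]
orientation: [1.237, 1.195, -1.235]
force: [-0.4, 0.9, -0.1]
opening: 0.0112
```

Call:
apply_moves(
  series=[
    {"jaw":1,"linear":[0,0,0],"roll":0.25},
    {"jaw":1,"linear":[0,0,0],"roll":0.5},
    {"jaw":1,"linear":[0,0,0],"roll":0.75},
    {"jaw":1,"linear":[0,0,0],"roll":1},
    {"jaw":1,"linear":[0,0,0],"roll":1},
    {"jaw":1,"linear":[0,0,0],"roll":1},
  ],
)

```text
t: 71.65
tool_pos: [0.5304, -0.3605, 0.054]
orientation: [1.607, 0.895, -1.607]
force: [-0.2, -0.5, -0.1]
opening: 0.0114
```

```bash
python3 - <<'E'
from h import *
go([.53,-.3585,.054]);s=read_state();print(s['q'][5],s['wrist_torque'],s['joint_torque'][5])
E
```

```text
at [ 0.5304 -0.3605  0.054 ] phi -31.89 -> linear [ 0.     -0.0023 -0.0025] mm [ 0.  -1.4 -1.5] roll None tilt -1.0 t 71.7 F [-0.24 -0.49 -0.13] open 0.0114
-0.1216863482288961 [-0.07021192 -0.02249826 -0.0022453 ] 0.021798693342134356
```

Call:
apply_moves(
  series=[
    {"jaw":1,"linear":[0,0,0],"roll":0.2},
    {"jaw":1,"linear":[0,0,0],"roll":0.4},
    {"jaw":1,"linear":[0,0,0],"roll":0.4},
    {"jaw":1,"linear":[0,0,0],"roll":0.4},
  ],
)

```text
t: 72.15
tool_pos: [0.5304, -0.3605, 0.054]
orientation: [1.746, 0.749, -1.746]
force: [-0.1, -0.0, 0.5]
opening: 0.0115
```

```bash
python3 - <<'E'
from h import *
go([.53,-.3585,.054]);s=read_state();print(s['q'][5],s['wrist_torque'],s['joint_torque'][5])
E
```

```text
at [ 0.5304 -0.3605  0.054 ] phi -43.71 -> linear [-0.     -0.0028 -0.0021] mm [-0.  -1.7 -1.2] roll None tilt -1.0 t 72.2 F [-0.15 -0.01  0.52] open 0.0115
0.08457746470125074 [-0.03829439  0.01220954 -0.04058089] -0.011688212107401341
```

Call:
apply_moves(
  series=[
    {"jaw":1,"linear":[0,0,0],"roll":0.2},
    {"jaw":1,"linear":[0,0,0],"roll":0.3},
    {"jaw":1,"linear":[0,0,0],"roll":0.3},
    {"jaw":1,"linear":[0,0,0],"roll":0.3},
  ],
)

```text
t: 72.65
tool_pos: [0.5304, -0.3605, 0.054]
orientation: [1.846, 0.628, -1.847]
force: [-0.3, 0.4, -0.0]
opening: 0.0114
```

```bash
python3 - <<'E'
from h import *
go([.53,-.3585,.054]);s=read_state();print(s['q'][5],s['wrist_torque'],s['joint_torque'][5])
E
```

```text
at [ 0.5304 -0.3605  0.054 ] phi -52.57 -> linear [ 0.     -0.003  -0.0015] mm [ 0.  -1.8 -0.9] roll None tilt -1.0 t 72.7 F [-0.34  0.37 -0.01] open 0.0114
0.2392951095531007 [-0.0652416   0.03699453  0.48399344] 0.4810449667274952
```

Call:
apply_moves(
  series=[
    {"jaw":1,"linear":[0,0,0],"roll":0.1},
    {"jaw":1,"linear":[0,0,0],"roll":0.17},
    {"jaw":1,"linear":[0,0,0],"roll":0.17},
    {"jaw":1,"linear":[0,0,0],"roll":0.17},
  ],
)

```text
t: 73.15
tool_pos: [0.5303, -0.3605, 0.054]
orientation: [1.901, 0.555, -1.902]
force: [-0.6, -0.8, 0.0]
opening: 0.0118
```

```bash
python3 - <<'E'
from h import *
go([.53,-.3585,.054]);s=read_state();print(s['q'][5],s['wrist_torque'],s['joint_torque'][5])
E
```

```text
at [ 0.5303 -0.3605  0.054 ] phi -57.6 -> linear [ 0.     -0.0032 -0.0013] mm [ 0.  -1.9 -0.8] roll None tilt -1.0 t 73.2 F [-0.57 -0.82  0.02] open 0.0118
0.3270974635025549 [-0.08241747  0.10912856  1.15464366] 1.173919066786766
```

Torque rose to 1.15 N m, so the end stop is reached. Ease off, release, rise, and measure the key.

Call:
apply_moves(
  series=[
    {"jaw":1,"linear":[0,0,0],"roll":-0.1},
    {"jaw":0.3,"linear":[0,0,0],"roll":-0.1},
    {"jaw":-0.5,"linear":[0,0,0],"roll":-0.1},
    {"jaw":-1,"linear":[0,0,0],"roll":-0.1},
    {"jaw":-1,"linear":[0,0,0],"roll":-0.1},
    {"jaw":-1,"linear":[-0.06,0,0],"roll":-0.1},
    {"jaw":-1,"linear":[-0.15,0,0],"roll":-0.1},
    {"jaw":-1,"linear":[-0.25,0,0],"roll":-0.1},
    {"jaw":-1,"linear":[-0.25,0,0],"roll":-0.1},
    {"jaw":-1,"linear":[-0.25,0,0],"roll":-0.1},
  ],
)

```text
t: 74.4
tool_pos: [0.5305, -0.361, 0.2041]
orientation: [1.869, 0.599, -1.869]
force: [0.0, 0.5, -1.3]
opening: 0.0924
```

```bash
python3 - <<'E'
from h import *
c=key();go([.53,-.36,.2])
t=snap('top');s=snap('scene')
a=cv2.resize(t['pixels'][160:340,270:520],None,fx=1.6,fy=1.6,interpolation=cv2.INTER_CUBIC);b=cv2.resize(s['pixels'][170:320,170:390],None,fx=1.8,fy=1.8,interpolation=cv2.INTER_CUBIC)
w=cv2.resize(c['pixels'],(400,300))
H=600;W=800;o=np.zeros((H,W,3),np.uint8);o[:288,:400]=a[:288,:400];o[:270,402:798]=b[:270,:396];o[295:595,:400]=w
cv2.imwrite('pics/fin.png',o)
E
```

```text
key [318.15151998 237.51189417] [317.16666667 234.49242424] 698.0 ((532.24853515625, -358.18450927734375), (50.639583587646484, 11.211583137512207), 39.31161880493164)
at [ 0.53   -0.3605  0.2026] phi -54.6 -> linear [ 0.0044 -0.0006 -0.0005] mm [ 2.6 -0.4 -0.3] roll None tilt -1.0 t 74.5 F [-0.06 -0.13 -0.08] open 0.0926
```

View pics/fin.png

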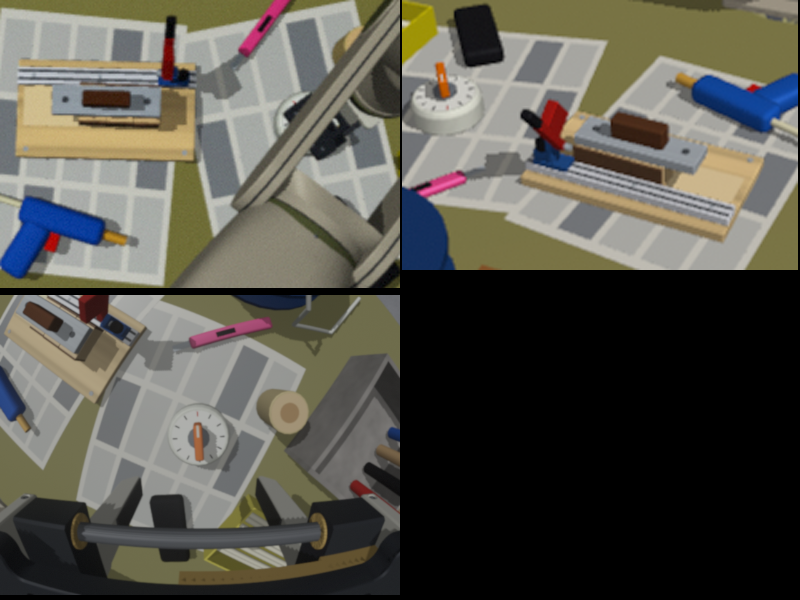

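The final views show the bar lying flat on the row and the stop up. The key is at 39.3°, so it turned 239°, and the last 6° of gripper turn no longer moved it. That confirms the end stop. The gripper is clear, so I hand in.

```bash
python3 -c "
from plant import *
s=read_state();print(s['t'],s['force']);print(close_job())"
```

```text
74.55 [ 0.29261904  0.29014656 -0.14683032]
the job is handed in; nothing more can be done
None
```

The job is done and handed in at 74.6 s of the 210 s allowed; handing in gives no verdict, so these are my own checks.

- **Row:** I flipped the stop down and set the three blocks present in one row against the stop and fence. The first block was knocked about 40 mm aside during the run. I picked it up again, slid the other two to the stop with it and seated it third. Contact forces and the picture before the flip-up showed the row tight and flush.
- **Stop:** It is back up at about 2.2 rad.
- **Bar:** It rests along the row with its handle within about 1 mm of where I wanted it. I set it 22 mm off the middle of the row, towards the free end, to stay clear of the raised stop.
- **Key:** I wound it about 4.17 rad in two grips, until the torque rose to 1.15 N m and it stopped turning. That matches the end stop if it started near 0.5 rad, but I could not read the key's angle directly.

**Disagreements:** for a while my board x was about 3.5 mm off because of a sign slip. Placement by contact covered this for the blocks, and I corrected it before lowering the bar. After the bar went on I checked the blocks only in the final views, not by measuring each one.

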